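# Top up an ink-tank printer: drip plate on, flask docked and held

### The arm

A 6-joint arm with a two-finger parallel gripper is mounted at the origin on a cart in front of the work surface, level with it; the furniture and walls round the work are solid. World frame = base frame: x ahead of the robot, y to its left, z up, the work surface at z = 0. Lengths are in m, angles in degrees, forces in N, time in s.
With the tool pointing down it reaches from about 0.4 to 0.825 m from the base axis. Payload 7 kg.
Tool frame: the origin (TCP) lies midway between the tips of the shut fingers; the grasp point (between the pads) lies r.grip_depth behind it (r.grip_depth is the distance from the TCP to the grasp point, in m); z points along the fingers, y is the direction in which the jaws open and shut (so a half turn about z gives the same grasp; the last joint's range is limited). The gripper opens to 88 mm and grips with 3 to 60 N. Pads are 19 mm wide; open, the fingers measure 130 mm over their backs; the gripper's body (78 mm by 193 mm) begins 47 mm behind the grasp point.
Start: joints at [59.421, 20.546, 0.682, 0, -70.136, -16.507], TCP at [0.494, 0.46, 0.227] pointing down, gripper open.
Joint ranges: [-176.03, 176.03], [-82.01, 121.73], [-58.28, 71.71], [-173.87, 95.51], [-174.79, -0.11], [-173.66, 173.66]. Speed limits (degrees/s): [136.94, 136.94, 172.46, 180, 180, 180].

### API

Orientations are given as [roll, pitch, yaw] about the fixed x, y, z axes, in that order (R = Rz(yaw) Ry(pitch) Rx(roll)).
In Python, from plant import r, imaging, close_job gives the robot as it stands.
- The arm moves only by the tool step_arm, never from a script. Its argument "commands" is a list of rows, each a list of 2 entries, a list of its own where there are three numbers: the shift along the tool's x, y, z in mm, then the turn about the tool's z in degrees. In form: [[[x, y, z], twist], ...]. A call has 1 to 20 rows; each row shifts and turns the commanded pose from where the row before left it, along the tool's axes as they then stand; what a row does not reach is not made up. A row lasts 1/8 s, in which the tool goes at most 62.5 mm and 10.7 degrees, less where a joint would pass 70% of its speed; a pose out of reach is approached as far as the arm can. A call with a gripper value outside its range is refused whole. "gripper" is the closure, from 0 (fully open) to 1 (shut), set as the call begins (left out, the last holds). The fingers move at their own pace and stop on an object; "grip_force" is the grip in N (left out, the last holds). Time passes only in rows, so rows that do not move let the fingers close. It gives the time, the measured TCP pose, the force and the opening at its end, in the units of the state.
- r.get_state(): the state, without advancing time (a new reading comes with each control period).
- imaging.capture(name): name is "scene" or "top" or "wrist"; returns a dict with "img" (384x512x3 uint8, red, green, blue), "z_map" (384x512 float32, m along the optical axis (not along the pixel's ray), 0 where there is no reading), "vfov" (degrees; the focal length in pixels is half the picture's height over the tangent of half this angle, whatever the lens; pixels are square), "cx", "cy" (the principal point, pixels), "extrinsics" (4x4, takes a point from camera to world coordinates); the wrist camera has in their place "T_tool_cam" (4x4, takes a point from camera to tool coordinates, whose origin is the TCP and whose axes are the flange's). Camera axes: x right, y down, z forward; pixel columns grow to the right and rows downward; lengths in m; the calibration is good to about 2 mm. The wrist camera is an equidistant fisheye: a pixel r from the principal point sees the ray r / f radians off the axis. A picture is of the moment at which its call begins: read the wrist's pose just before it.
- close_job(): hands the job in, once; it reports no verdict.
The state is a dict: "time_s": time; "joints": joint angles; "qd": joint speeds; "joint_torque": joint torques, N m; "tcp_pos": TCP position; "eef_rot": TCP orientation; "contact_force": force on the tool from outside, world axes, zero at the start; "moment": the same for the moment, N m; "gripper_width": finger opening in m.
Only numpy, scipy, OpenCV 4.12 (cv2) and the standard library are available. Lean on these libraries where they do the work, as an engineer would, in place of code of your own. Each camera call takes 0.05 s, during which the arm holds its last target.

### The job

Top up the small printer on the desk. Lay the drip plate over the slanting filler neck, press it down flat on the sloping face round the neck and let go of it; then take the refill flask, push its coupler squarely onto the neck until it snaps over the balls, and keep pushing against the spring so that the filler valve is well open. Finish while still gripping the flask and holding it pressed down like this, and do not knock over the ink jar or the glue stick.

Things in the scene. Friction and masses are not known exactly. Their poses are not given: they have to be found in the camera images.
- printer: Small fixed printer. White box with grey top, 150 x 192 x 126 mm, sheet support at its robot-side edge up to 191 mm high. At its left (+y) end a lower white tank housing, 132 (x) x 112 mm, whose top face slopes 20 deg down towards the printer's +y. Origin on the desk under the middle of that face, z up, y along the length; the high box spans y = -52 to -244 mm, x = -75 to 75 mm.
- filler_base (a point): Foot of the steel filler neck, in the middle of the sloping face, 62 mm above the desk. z points out along the neck (20 deg from vertical, leaning to the printer's +y), x is level across the slope; the face is the plane z = 0 and reaches 66 mm either way in x, 56 mm in y. Round the foot a fixed collar, 26 mm across, 4 mm high.
- neck_tip (a point): End of the steel neck tube, on its axis 30 mm from filler_base, same axes. The neck is 16 mm across, its last 4 mm tapering to 12 mm. Four sprung steel balls 8 mm below this point stand out to 22.5 mm across. The brass valve stem, 8 mm across, sticks out of the end by 8 mm at rest.
- valve (a joint): Travel of the brass valve stem into the neck, m: 0 at rest (shut), grows as it is pressed in along the neck, end stop 0.009. Its spring pushes back with 4 N at 0 and 0.9 N more for each mm. Well open means beyond 0.005; a snapped-on flask that is not held down is pushed back to about 0.002 and the valve is not well open.
- flask: Refill flask, round bottle 112 mm high, about 0.25 kg. White body 48 mm across from 44 to 98 mm height, to be gripped there; below it a black coupler 34 mm across, 33 mm high, on which it stands. Origin in the middle of the coupler's open mouth (underside), z up along the flask's axis.
- flask_ceiling (a point): Ceiling of the coupler's bore, 26 mm above the flask's origin; presses the stem. Bore from below: mouth 24 mm wide, throat 18.4 mm at 5 to 9 mm in, then a 24 mm groove. With the flask's origin on the neck's axis: stem touched 12 mm above filler_base, balls resist from 22 to 17 mm (push 7 to 12 N) and snap into the groove from 13 to 9 mm, valve in 7 mm at 5 mm (about 10 N), end stop at 4 mm.
- drip_plate: Drip plate: grey flat ring 58 mm across, 40 g, lying on the desk. 3 mm floor with a round hole 30 mm wide and a thin outer rim 9 mm high, to be gripped across the outside of the rim. Origin in the middle of the underside, z up. Seated, it lies flat on the sloping face with the neck's collar in its hole, origin within 2 mm of filler_base.
- ink_jar: Bystander: square dark blue ink bottle with a black cap, 48 x 48 x 58 mm, loose. Origin in the middle of its underside, z up.
- glue_stick: Bystander: upright glue stick with a red cap, 26 mm across, 86 mm high, loose. Origin in the middle of its underside, z up.
- stand_corner (a point): Nearest top corner of the fixed white monitor stand, the nearest tall thing to the work, 166 mm above the desk; from here the stand reaches back towards the robot and to the right, with files up to 410 mm high standing on it. Keep the hand clear of it.
Things that resemble listed ones, but are neither listed nor needed, are in the scene too. Of the things like the drip_plate, leave any that is green; of the rest the smaller one is meant.

How it is judged:
By the outcome, as a careful person would: the job done as asked, in the order asked, and still so for the second after the job is handed in, while the arm keeps its last pose, push and grip.
It also fails if it takes over 54 s, if anything falls off the work surface, if the arm or the gripper's body presses on something with over 40 N, if the wrist force passes 120 N, or if a joint passes its speed limit or range.

## Working session

There is one attempt and no reset: what is moved stays moved. The work goes in short steps, Python scripts to look and compute and a tool call to move; the robot and the scene stay as the last step left them, time stands still between calls to the robot, and variables do not carry over. Pictures are saved under pics/ and viewed, and the job is handed in when it is done.

Besides the shell and the picture viewer there is one more tool, called after ">>>" by a JSON object that holds its "fn" and its "kwargs", one argument or row to a line. step_arm: Moves the arm, as the interface text tells. Its arguments: {"type":"object","properties":{"commands":{"type":"array","items":{"type":"array"}},"gripper":{"type":"number"},"grip_force":{"type":"number"}},"required":["commands"]}

```bash
ls; mkdir -p pics; cat > h.py <<'E'
import numpy as np, cv2
from scipy.spatial.transform import Rotation as Rn
from plant import r, imaging, close_job
def cam(name):
    s=r.get_state(); c=imaging.capture(name)
    h=c['img'].shape[0]; c['f']=h/2/np.tan(np.radians(c['vfov']/2))
    if name=='wrist':
        T=np.eye(4);T[:3,:3]=Rn.from_euler('xyz',s['eef_rot'],degrees=True).as_matrix();T[:3,3]=s['tcp_pos']
        c['T']=T@c['T_tool_cam']
    else: c['T']=c['extrinsics']
    c['fish']=name=='wrist'
    return c
def ray(c,u,v):
    x=(np.asarray(u,float)-c['cx'])/c['f'];y=(np.asarray(v,float)-c['cy'])/c['f']
    if c['fish']:
        t=np.hypot(x,y);k=np.where(t>1e-9,np.sin(t)/np.maximum(t,1e-9),1)
        d=np.stack([x*k,y*k,np.cos(t)],-1)
    else: d=np.stack([x,y,np.ones_like(x)],-1)
    return d@c['T'][:3,:3].T, c['T'][:3,3]
def onplane(c,u,v,z):
    d,o=ray(c,u,v); return o+d*((z-o[2])/d[...,2])[...,None]
def depthpts(c):
    v,u=np.mgrid[:c['img'].shape[0],:c['img'].shape[1]]
    d,o=ray(c,u,v); 
    dc=d@c['T'][:3,:3]
    return o+d*(c['z_map']/dc[...,2])[...,None]
def save(c,n): cv2.imwrite('pics/'+n,cv2.cvtColor(c['img'],cv2.COLOR_RGB2BGR))
E
python3 - <<'E'
from h import *
import pickle
print(r.get_state(), r.grip_depth)
for n in ['scene','top','wrist']:
    c=cam(n);save(c,n+'0.png');print(n,c['vfov'],c['T'].round(3).tolist()); pickle.dump(c,open(n+'0.pkl','wb'))
    if n=='wrist':print(c['T_tool_cam'])
E
```

```text
pics
{'time_s': 0.0, 'joints': array([ 5.94229676e+01,  2.05895259e+01,  6.35515009e-01, -1.92774205e-02,
       -7.01367974e+01, -1.65052850e+01]), 'qd': array([0.03436556, 0.01637581, 0.03763662, 0.08318906, 0.03080873,
       0.02799807]), 'joint_torque': array([-2.33236016e-03, -5.82722926e+01,  2.93058604e+01,  6.99771255e+00,
        7.26387516e-03, -1.09881000e-04]), 'tcp_pos': array([0.49400669, 0.4592774 , 0.22566012]), 'eef_rot': array([ 1.79907785e+02, -8.42576843e-03, -4.70888750e+01]), 'contact_force': array([0.09101494, 0.82960164, 0.19404601]), 'moment': array([0.02616786, 0.02903481, 0.03021774]), 'gripper_width': 0.08794572811428907} 0.0188
scene 42.55245379432076 [[-0.088, 0.465, -0.881, 1.573], [0.996, 0.045, -0.076, 0.134], [0.004, -0.884, -0.467, 0.669], [0.0, 0.0, 0.0, 1.0]]
top 42.657730697997906 [[0.002, -0.977, 0.212, 0.3], [-1.0, -0.002, 0.003, 0.044], [-0.003, -0.212, -0.977, 1.073], [0.0, 0.0, 0.0, 1.0]]
wrist 65.70646984690485 [[-0.733, -0.65, -0.202, 0.549], [-0.68, 0.7, 0.217, 0.402], [0.001, 0.296, -0.955, 0.385], [0.0, 0.0, 0.0, 1.0]]
[[-7.68964232e-04 -9.55002500e-01 -2.96596752e-01  7.99985937e-02]
 [ 9.99999327e-01 -4.76654242e-04 -1.05785960e-03 -1.02355557e-03]
 [ 8.68884461e-04 -2.96597366e-01  9.55002224e-01 -1.58776925e-01]
 [ 0.00000000e+00  0.00000000e+00  0.00000000e+00  1.00000000e+00]]
```

View pics/scene0.png

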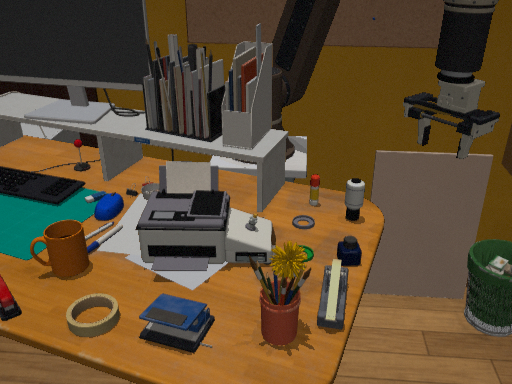

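View pics/top0.png

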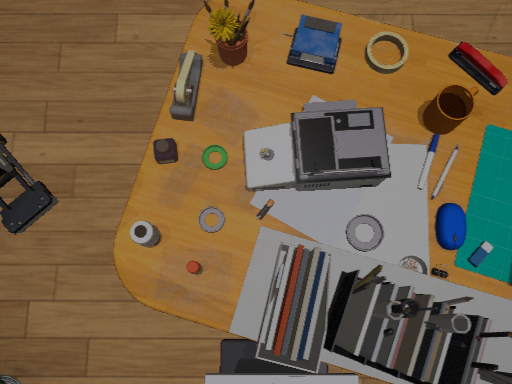

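View pics/wrist0.png

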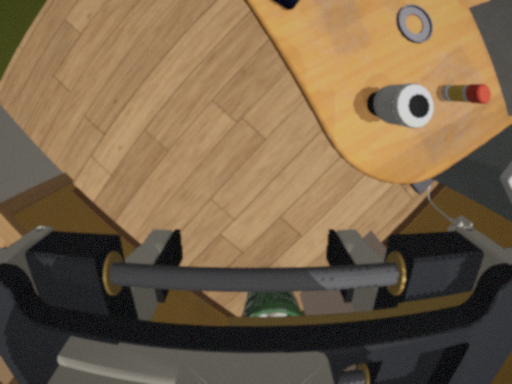

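The top view shows the small grey ring (the drip plate) at (211,219), the green ring at (215,157), the larger ring at (365,233), the flask at (145,234), the glue stick at (193,267), the ink jar at (165,151), and the filler neck at (266,153). Next I'll measure these.

```bash
python3 - <<'E'
from h import *
import pickle
c=pickle.load(open('top0.pkl','rb'));P=depthpts(c)
hsv=cv2.cvtColor(c['img'],cv2.COLOR_RGB2HSV)
for n,(u,v) in dict(ring=(211,219),ringL=(200,219),flask=(149,231),glue=(193,267),ink=(165,151),neck=(266,153),h1=(250,150),h2=(285,150),boxtop=(370,140),standc=(262,230)).items(): print(n,P[v,u].round(4))
# ring: points z 2-15mm above desk in neighborhood
def near(x0,x1,y0,y1,z0,z1):
    m=(P[...,0]>x0)&(P[...,0]<x1)&(P[...,1]>y0)&(P[...,1]<y1)&(P[...,2]>z0)&(P[...,2]<z1);return m
# grey mask around ring
m=np.zeros(hsv.shape[:2],np.uint8); m[200:240,190:235]=(hsv[200:240,190:235,1]<90)*255
cs,_=cv2.findContours(m,cv2.RETR_EXTERNAL,cv2.CHAIN_APPROX_NONE);k=max(cs,key=cv2.contourArea)
e=cv2.fitEllipse(k);print('ring',e,onplane(c,e[0][0],e[0][1],0.006), P[m>0].mean(0)); q=onplane(c,k[:,0,0],k[:,0,1],0.009);print(np.ptp(q,0),(q.max(0)+q.min(0))/2)
for n,(x0,x1,y0,y1) in dict(flask=(125,170,215,255)).items():
    s=P[y0:y1,x0:x1].reshape(-1,3);s=s[s[:,2]>0.09]; print(n,s[:,2].max(),(s.min(0)+s.max(0))/2,np.ptp(s,0),len(s)); s=s[s[:,2]>.106];print(s.mean(0),np.ptp(s,0))
for n,b in dict(glue=(180,205,255,280),ink=(148,183,132,170)).items():
    s=P[b[2]:b[3],b[0]:b[1]].reshape(-1,3);s=s[s[:,2]>0.03];print(n,s[:,2].max(),(s.min(0)+s.max(0))/2,np.ptp(s,0))
big=cv2.resize(c['img'][90:300,110:400],None,fx=2.7,fy=2.7,interpolation=cv2.INTER_CUBIC)[:,:,::-1];cv2.imwrite('pics/topz.png',big)
c=pickle.load(open('scene0.pkl','rb'))
cv2.imwrite('pics/scz.png',cv2.resize(c['img'][140:290,110:370],None,fx=3,fy=3,interpolation=cv2.INTER_CUBIC)[:,:,::-1])
E
```

```text
ring [ 0.4749  0.1534 -0.    ]
ringL [0.4747 0.1776 0.0007]
flask [0.4329 0.2643 0.1086]
glue [0.3643 0.1786 0.0834]
ink [0.614  0.2504 0.0561]
neck [0.6002 0.0328 0.0878]
h1 [0.6195 0.0672 0.0465]
h2 [ 0.6109 -0.0076  0.0745]
boxtop [ 0.6189 -0.1784  0.1178]
standc [0.4272 0.0413 0.1664]
ring ((211.07215881347656, 219.02464294433594), (24.84834861755371, 25.69414520263672), 81.56070709228516) [0.47385929 0.15260896 0.006     ] [0.47384228 0.15249514 0.00694787]
[0.05544436 0.05709374 0.        ] [0.47467232 0.15245868 0.009     ]
flask 1.0727984455359234 [0.37719992 0.17416465 0.58160214] [0.15506272 0.26001774 0.98239261] 472
[0.42949805 0.27704492 0.12733645] [0.15154698 0.25768016 0.96675595]
glue 1.0727984455359234 [0.33796868 0.11872339 0.55231423] [0.07660023 0.14913522 1.04096843]
ink 1.0727984455359234 [0.47507844 0.16320948 0.55142287] [0.35081976 0.2381074  1.04275115]
```

View pics/topz.png

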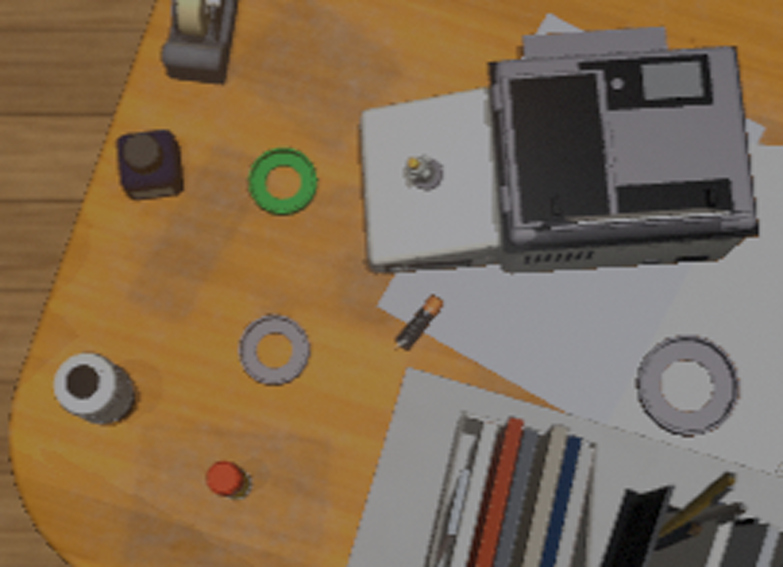

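View pics/scz.png

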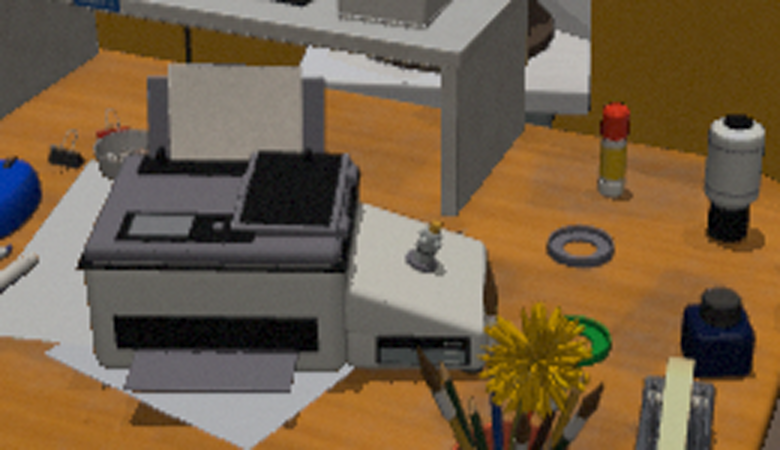

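```bash
python3 - <<'E'
from h import *
import pickle
c=pickle.load(open('top0.pkl','rb'));P=depthpts(c)
hsv=cv2.cvtColor(c['img'],cv2.COLOR_RGB2HSV)
# housing: contour of white; select by height and region
m=((P[...,2]>.02)&(P[...,2]<.1)&(P[...,0]>.5)&(P[...,0]<.7)&(P[...,1]>-.03)&(P[...,1]<.12)).astype(np.uint8)
m=cv2.morphologyEx(m,cv2.MORPH_OPEN,np.ones((3,3)))
cs,_=cv2.findContours(m,cv2.RETR_EXTERNAL,cv2.CHAIN_APPROX_NONE);k=max(cs,key=cv2.contourArea);print(cv2.minAreaRect(k),cv2.boundingRect(k))
# plane fit inner
S=P[130:185,248:290].reshape(-1,3); S=S[(S[:,2]>.03)]
for i in range(10):
    A=np.c_[S[:,:2],np.ones(len(S))];w,*_=np.linalg.lstsq(A,S[:,2],rcond=None);res=S[:,2]-A@w
    S=S[np.abs(res)<max(.0015,2.5*res.std())]
print('plane',w,len(S),res.std()); n=np.array([-w[0],-w[1],1]);n/=np.linalg.norm(n);print('tilt',np.degrees(np.arccos(n[2])),'downhill az',np.degrees(np.arctan2(n[1],n[0])))
# box edges: high box points
B=P[95:200,285:400].reshape(-1,3);B=B[(B[:,2]>.105)&(B[:,2]<.135)&(B[:,0]>.5)]
h=cv2.minAreaRect((B[:,:2]*1000).astype(np.float32));print('box',h, np.median(B[:,2]))
# neck points
N=P[135:170,250:285].reshape(-1,3);N=N[N[:,2]-(N[:,:2]@w[:2]+w[2])>.008];print('neck',len(N),N.mean(0),N.max(0))
h0=w[0]*.6+w[1]*.03+w[2];print(h0)
# stand corner, files
for v in range(222,236,2): print([tuple((P[v,u]*1000).round().astype(int)) for u in range(254,270,3)])
F=P[(P[...,2]>.2)&(P[...,0]>-.2)&(P[...,0]<.5)&(P[...,1]<.12)]; print('files',F.min(0),F.max(0))
for b,(zz) in dict(glue=(.084),ink=(.056),flask=(.107)).items():
    x0,x1,y0,y1=dict(glue=(180,205,255,280),ink=(148,183,132,170),flask=(125,170,215,255))[b]
    s=P[y0:y1,x0:x1].reshape(-1,3);s=s[(s[:,2]>zz-.008)&(s[:,2]<zz+.008)];print(b,len(s),s.mean(0),np.ptp(s,0))
E
```

```text
((268.54705810546875, 156.61175537109375), (64.80854034423828, 49.92942428588867), 85.60128784179688) (243, 123, 53, 67)
plane [ 0.02488451 -0.35968305  0.05725804] 2147 0.001813923288002838
tilt 19.82640521876563 downhill az 93.95767621116136
box ((613.6356201171875, -117.69788360595703), (150.11436462402344, 192.5631561279297), 3.9255483150482178) 0.11945001378466369
neck 84 [0.5842322  0.03511658 0.14565589] [0.61178668 0.04415578 1.07279845]
0.061398254517218004
[(np.int64(469), np.int64(58), np.int64(-1)), (np.int64(469), np.int64(52), np.int64(-1)), (np.int64(469), np.int64(45), np.int64(-1)), (np.int64(468), np.int64(39), np.int64(0)), (np.int64(468), np.int64(32), np.int64(1)), (np.int64(469), np.int64(25), np.int64(-2))]
[(np.int64(464), np.int64(58), np.int64(3)), (np.int64(464), np.int64(52), np.int64(0)), (np.int64(464), np.int64(45), np.int64(3)), (np.int64(464), np.int64(39), np.int64(0)), (np.int64(464), np.int64(32), np.int64(-1)), (np.int64(464), np.int64(25), np.int64(0))]
[(np.int64(460), np.int64(58), np.int64(-2)), (np.int64(459), np.int64(52), np.int64(1)), (np.
[... 887 characters left out ...]
, np.int64(167)), (np.int64(423), np.int64(34), np.int64(168)), (np.int64(423), np.int64(28), np.int64(167))]
[(np.int64(442), np.int64(58), np.int64(-2)), (np.int64(442), np.int64(52), np.int64(-1)), (np.int64(420), np.int64(45), np.int64(165)), (np.int64(420), np.int64(39), np.int64(166)), (np.int64(420), np.int64(34), np.int64(167)), (np.int64(420), np.int64(28), np.int64(167))]
files [ 0.16916021 -0.34686277  0.20003404] [0.39297143 0.05131074 1.07279845]
glue 131 [0.36481603 0.18003964 0.08480712] [0.02353965 0.02473319 0.01285903]
ink 165 [0.62485998 0.25724866 0.05712514] [0.03031193 0.03064682 0.01532013]
flask 422 [0.43146921 0.28042355 0.10738972] [0.04417956 0.04616932 0.01561086]
```

```bash
cat >> h.py <<'E'
def plan(target,yaw=None,n=8,pos=None,yaw0=None,z_first=False):
    """print rows (n equal) to go from measured pose to world target; translation rows then twist"""
    s=r.get_state(); p=s['tcp_pos'] if pos is None else np.array(pos); e=s['eef_rot']; y0=e[2] if yaw0 is None else yaw0
    Rm=Rn.from_euler('xyz',[180,0,y0],degrees=True).as_matrix()
    d=Rm.T@(np.array(target)-p)*1000
    print('pos',p.round(4),'rot',e.round(2),'tool delta mm',d.round(2),'per row/%d'%n,(d/n).round(2))
    if yaw is not None: print('twist',round((y0-yaw+180)%360-180,2))
E
python3 - <<'E'
from h import *
plan([.4745,.1525,.15],-60,8)
E
```

```text
pos [0.4941 0.4594 0.2259] rot [ 1.7993e+02 -1.0000e-02 -4.7090e+01] tool delta mm [211.4  223.28  75.85] per row/8 [26.42 27.91  9.48]
twist 12.91
```

>>> {"fn": "step_arm", "kwargs": {
  "commands": [
    [[26.4, 27.9, 9.5], 0],
    [[26.4, 27.9, 9.5], 0],
    [[26.4, 27.9, 9.5], 0],
    [[26.4, 27.9, 9.5], 0],
    [[26.4, 27.9, 9.5], 0],
    [[26.4, 27.9, 9.5], 0],
    [[26.4, 27.9, 9.5], 0],
    [[26.4, 27.9, 9.5], 0],
    [[0, 0, 0], 6.5],
    [[0, 0, 0], 6.5],
    [[0, 0, 0], 0],
    [[0, 0, 0], 0]
  ]
}}

```text
time_s: 1.65
tcp_pos: [0.4746, 0.153, 0.1505]
eef_rot: [180.0, -0.0, -59.9]
contact_force: [-0.5, 1.2, 0.1]
gripper_width: 0.0875
```

```bash
python3 - <<'E'
from h import *
import pickle
plan([.4745,.1525,.15],-60,1)
c=cam('wrist');save(c,'w1.png');pickle.dump(c,open('w1.pkl','wb'))
c=cam('scene');save(c,'s1.png')
E
```

```text
pos [0.4746 0.153  0.1505] rot [179.99  -0.   -59.94] tool delta mm [0.35 0.36 0.51] per row/1 [0.35 0.36 0.51]
twist 0.06
```

View pics/w1.png

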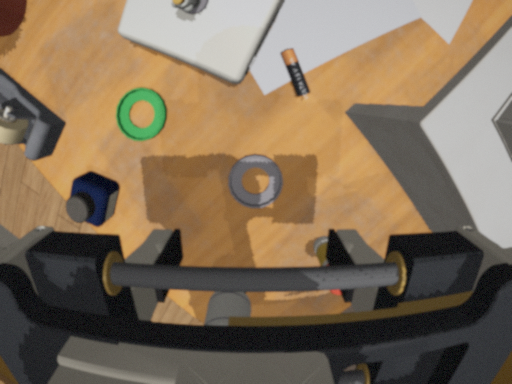

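View pics/s1.png

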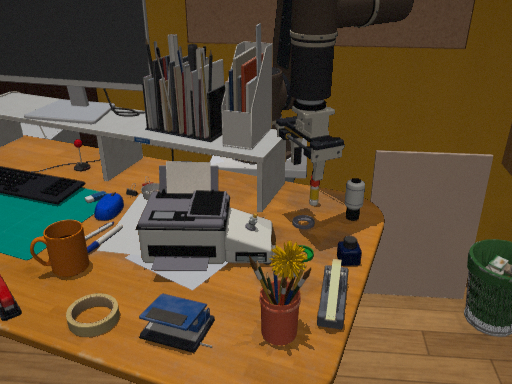

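The wrist view shows the plate ring at (256,181), the green ring at (142,113), the ink jar at (93,200), and the white tank with the neck at the top edge (190,3). I'll use this view to refine the plate's position.

```bash
python3 - <<'E'
from h import *
import pickle
c=pickle.load(open('w1.pkl','rb'))
P=depthpts(c); w=c['img'].astype(int)
b=w[...,2]-w[...,0]; m=np.zeros(b.shape,np.uint8); m[145:218,220:292]=((b>-10)[145:218,220:292])*255
cs,_=cv2.findContours(m,cv2.RETR_EXTERNAL,cv2.CHAIN_APPROX_NONE);k=max(cs,key=cv2.contourArea)
q=onplane(c,k[:,0,0],k[:,0,1],0.006);(x,y),rad=cv2.minEnclosingCircle((q[:,:2]*1000).astype(np.float32));print(x,y,rad,len(k)); print(cv2.fitEllipse((q[:,:2]*1000).astype(np.float32)))
for n,(u,v) in dict(ring=(236,181),ink=(80,208),house=(235,78)).items(): print(n,P[v,u].round(4))
plan([x/1000,y/1000,.004],n=1)
E
```

```text
473.82781982421875 153.92391967773438 28.375446319580078 144
((474.150390625, 154.13470458984375), (54.343101501464844, 55.381744384765625), 36.22028732299805)
ring [0.4916 0.1642 0.0037]
ink [0.6223 0.2541 0.0584]
house [0.5415 0.0726 0.0449]
pos [0.4746 0.153  0.1505] rot [179.99   0.   -59.98] tool delta mm [ -1.17   0.26 146.51] per row/1 [ -1.17   0.26 146.51]
```

>>> {"fn": "step_arm", "kwargs": {
  "commands": [
    [[-1, 0, 30], 0],
    [[0, 0, 30], 0],
    [[0, 0, 30], 0],
    [[0, 0, 30], 0],
    [[0, 0, 18], 0],
    [[0, 0, 8], 0],
    [[0, 0, 0], 0]
  ]
}}

```text
time_s: 2.62
tcp_pos: [0.4741, 0.1538, 0.0044]
eef_rot: [180.0, -0.0, -60.0]
contact_force: [-0.3, -0.1, 0.6]
gripper_width: 0.0875
```

>>> {"fn": "step_arm", "kwargs": {
  "commands": [
    [[0, 0, 0], 0],
    [[0, 0, 0], 0],
    [[0, 0, 0], 0],
    [[0, 0, 0], 0],
    [[0, 0, 0], 0],
    [[0, 0, 0], 0]
  ],
  "gripper": 1,
  "grip_force": 6
}}

```text
time_s: 3.38
tcp_pos: [0.4743, 0.1539, 0.0048]
eef_rot: [-180.0, -0.0, -60.1]
contact_force: [-1.1, 0.4, 5.1]
gripper_width: 0.0583
```

>>> {"fn": "step_arm", "kwargs": {
  "commands": [
    [[0, 0, -20], 0],
    [[0, 0, -35], 0],
    [[0, 0, -40], 0],
    [[0, 0, -40], 0],
    [[0, 0, -15], 0],
    [[0, 0, 0], 8.6],
    [[0, 0, 0], 8.7],
    [[0, 0, 0], 8.7],
    [[0, 0, 0], 0]
  ]
}}

```text
time_s: 4.5
tcp_pos: [0.4737, 0.1535, 0.1537]
eef_rot: [179.9, -0.0, -86.0]
contact_force: [1.0, -0.0, -0.1]
gripper_width: 0.0587
```

```bash
python3 - <<'E'
from h import *
import pickle
plan([.6014,.0607,.151],-86.07,5)
c=cam('wrist');save(c,'w2.png');pickle.dump(c,open('w2.pkl','wb'))
E
```

```text
pos [0.4737 0.1535 0.1537] rot [ 1.7992e+02 -4.0000e-02 -8.6040e+01] tool delta mm [ 101.41 -120.98    2.72] per row/5 [ 20.28 -24.2    0.54]
twist 0.03
```

View pics/w2.png

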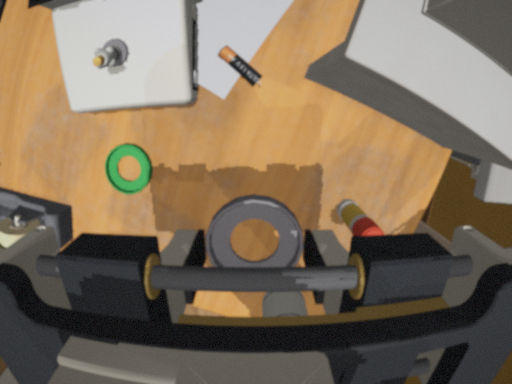

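The plate is held level at (255,237). The collar shows at about (116,50) and the brass stem tip at about (98,62). I'll cast rays through both.

```bash
python3 - <<'E'
from h import *
import pickle
c=pickle.load(open('w2.pkl','rb'))
cv2.imwrite('pics/w2z.png',cv2.resize(c['img'][20:100,60:180],None,fx=6,fy=6,interpolation=cv2.INTER_CUBIC)[:,:,::-1])
a=np.array([-.0234,.341,.9397]);b=np.array([.6035,.030,.062])
def proj(p):
    q=np.linalg.inv(c['T'])@np.r_[p,1];t=np.arctan2(np.hypot(q[0],q[1]),q[2]);h=np.hypot(q[0],q[1]);return np.array([c['cx']+c['f']*t*q[0]/h,c['cy']+c['f']*t*q[1]/h])
for s in (0,4,22,30,38): print(s,proj(b+a*s/1000).round(1))
hsv=cv2.cvtColor(c['img'],cv2.COLOR_RGB2HSV)
m=np.zeros(hsv.shape[:2],bool);m[30:80,80:140]=((hsv[...,1]>100)&(hsv[...,2]>90))[30:80,80:140]
v,u=np.nonzero(m);print('brass',len(u),u.mean(),v.mean(), onplane(c,u.mean(),v.mean(),.062+.035*.94)-35e-3*a)
E
```

```text
0 [117.7  52.5]
4 [115.9  53.4]
22 [107.2  57.9]
30 [103.  60.]
38 [98.6 62.4]
brass 66 98.16666666666667 60.36363636363637 [0.60552293 0.02893542 0.0620105 ]
```

View pics/w2z.png

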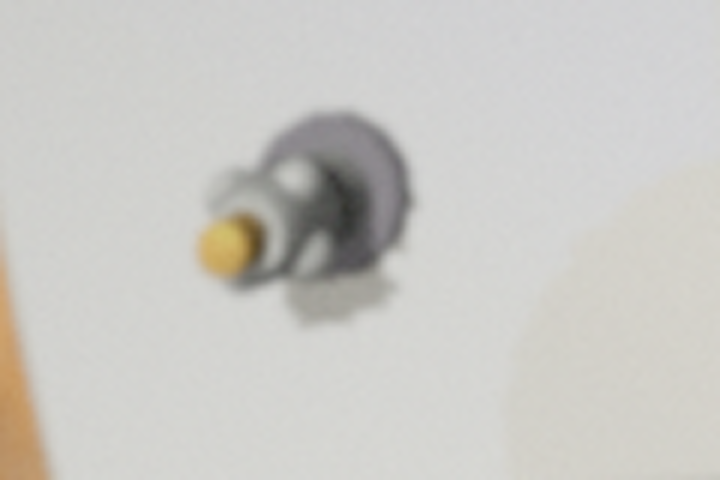

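```bash
python3 - <<'E'
from h import *
import pickle
a=np.array([-.0234,.341,.9397])
for n,win in (('scene0',(235,265,205,235)),('top0',(250,285,135,170))):
    c=pickle.load(open(n+'.pkl','rb'));hsv=cv2.cvtColor(c['img'],cv2.COLOR_RGB2HSV)
    x0,x1,y0,y1=win;m=np.zeros(hsv.shape[:2],bool);m[y0:y1,x0:x1]=((hsv[...,1]>90)&(hsv[...,2]>80))[y0:y1,x0:x1]
    v,u=np.nonzero(m);print(n,'brass',len(u),u.mean(),v.mean(),u.min(),u.max(),v.min(),v.max())
    for b in ([.6035,.030,.062],[.605,.0295,.062]):
        for s in (4,34,38):
            q=np.linalg.inv(c['T'])@np.r_[np.array(b)+a*s/1000,1];print(b,s,(c['cx']+c['f']*q[0]/q[2]).round(1),(c['cy']+c['f']*q[1]/q[2]).round(1))
    cv2.imwrite('pics/%s_nk.png'%n,cv2.resize(c['img'][y0-10:y1+15,x0-10:x1+15],None,fx=10,fy=10,interpolation=cv2.INTER_CUBIC)[:,:,::-1]);print(x0-10,y0-10)
E
```

```text
scene0 brass 217 250.46082949308754 209.87557603686636 235 264 205 217
[0.6035, 0.03, 0.062] 4 251.5 225.3
[0.6035, 0.03, 0.062] 34 255.9 214.9
[0.6035, 0.03, 0.062] 38 256.5 213.5
[0.605, 0.0295, 0.062] 4 251.2 225.6
[0.605, 0.0295, 0.062] 34 255.6 215.2
[0.605, 0.0295, 0.062] 38 256.2 213.8
225 195
top0 brass 13 262.53846153846155 150.15384615384616 261 264 149 152
[0.6035, 0.03, 0.062] 4 266.6 154.6
[0.6035, 0.03, 0.062] 34 261.8 151.0
[0.6035, 0.03, 0.062] 38 261.2 150.5
[0.605, 0.0295, 0.062] 4 266.8 153.9
[0.605, 0.0295, 0.062] 34 262.1 150.3
[0.605, 0.0295, 0.062] 38 261.4 149.8
240 125
```

View pics/scene0_nk.png

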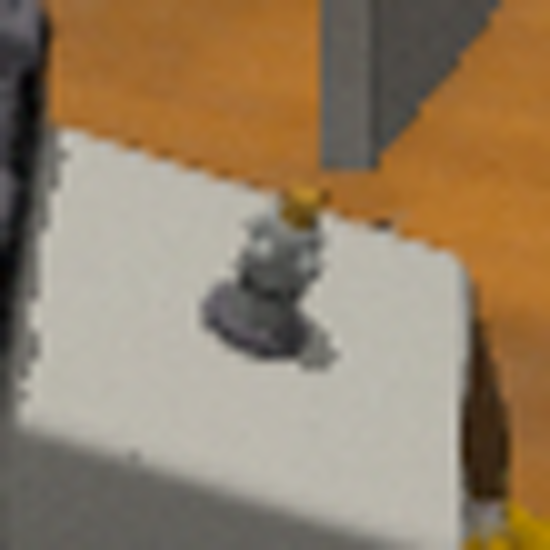

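View pics/top0_nk.png

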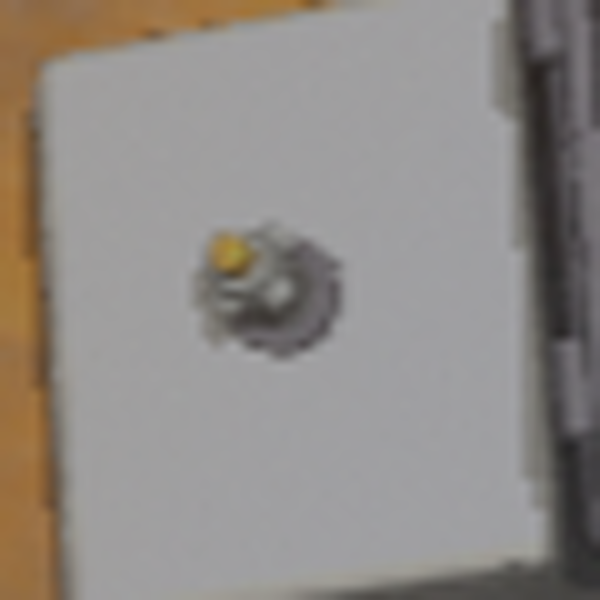

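```bash
python3 - <<'E'
from h import *
import pickle
c=pickle.load(open('w2.pkl','rb'))
w=c['img'].astype(int);cv2.imwrite('pics/w2p.png',cv2.resize(c['img'][180:280,190:320],None,fx=6,fy=6,interpolation=cv2.INTER_CUBIC)[:,:,::-1])
# hole edge: orange seen inside
hsv=cv2.cvtColor(c['img'],cv2.COLOR_RGB2HSV)
m=np.zeros(hsv.shape[:2],np.uint8);m[205:264,222:290]=((hsv[...,1]>70))[205:264,222:290]*255
cs,_=cv2.findContours(m,cv2.RETR_EXTERNAL,cv2.CHAIN_APPROX_NONE);k=max(cs,key=cv2.contourArea)
q=onplane(c,k[:,0,0],k[:,0,1],.1537-.0045+.0015);print(cv2.boundingRect(k),cv2.minEnclosingCircle((q[:,:2]*1000).astype(np.float32)))
for u,v in ((97,60.8),): print(onplane(c,u,v,.062+.038*.94)-.038*np.array([-.0234,.341,.9397]))
print(onplane(c,116.2,52,.0658)-.004*np.array([-.0234,.341,.9397]))
E
```

```text
(230, 219, 49, 43) ((474.23583984375, 153.77992248535156), 14.996456146240234)
[0.60504675 0.02861369 0.0620114 ]
[0.60326088 0.02871411 0.0620412 ]
```

View pics/w2p.png

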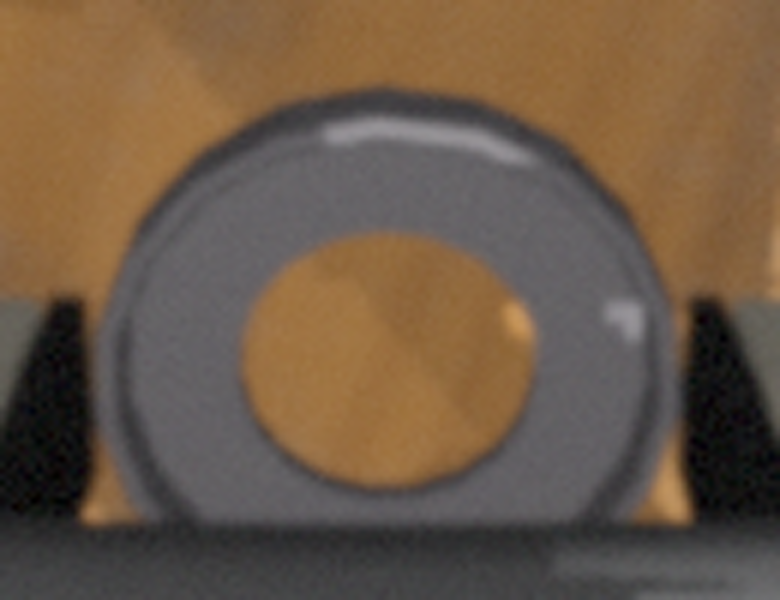

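```bash
python3 - <<'E'
from h import *
plan([.6021,.0584,.1413],-86.07,5)
y=np.radians(-86.07);Rm=Rn.from_euler('xyz',[180,0,-86.07],degrees=True).as_matrix();print('axis in tool',Rm.T@np.array([-.0234,.341,.9397]))
E
```

```text
pos [0.4738 0.1536 0.1538] rot [ 1.7993e+02 -3.0000e-02 -8.5900e+01] tool delta mm [ 104.08 -121.17   12.53] per row/5 [ 20.82 -24.23   2.51]
twist 0.17
axis in tool [-3.41801930e-01 -2.63690595e-05 -9.39700000e-01]
```

>>> {"fn": "step_arm", "kwargs": {
  "commands": [
    [[20.8, -24.2, 0], 0],
    [[20.8, -24.2, 0], 0],
    [[20.8, -24.2, 0], 0],
    [[20.8, -24.2, 0], 0],
    [[20.8, -24.2, 6], 0],
    [[0, 0, 6.5], 0.1],
    [[0, 0, 0], 0]
  ]
}}

```text
time_s: 5.42
tcp_pos: [0.601, 0.0581, 0.1408]
eef_rot: [179.9, -0.0, -86.1]
contact_force: [-0.8, 0.5, 0.2]
gripper_width: 0.058
```

```bash
python3 - <<'E'
from h import *
plan([.604,.0311,.0661],-86.07,5)
c=cam('wrist');save(c,'w3.png')
c=cam('scene');cv2.imwrite('pics/s3.png',cv2.resize(c['img'][60:290,130:350],None,fx=2.6,fy=2.6)[:,:,::-1])
E
```

```text
pos [0.601  0.0581 0.1408] rot [ 1.7987e+02 -2.0000e-02 -8.6120e+01] tool delta mm [27.12 -1.12 74.73] per row/5 [ 5.42 -0.22 14.95]
twist -0.05
```

View pics/w3.png

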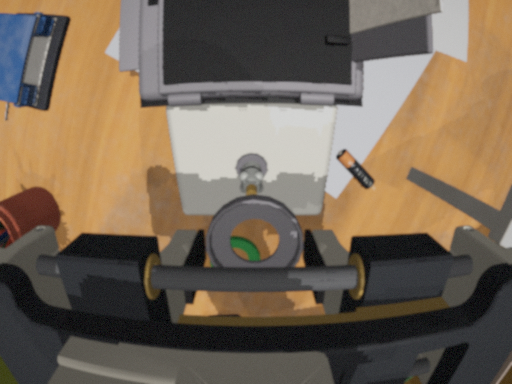

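View pics/s3.png

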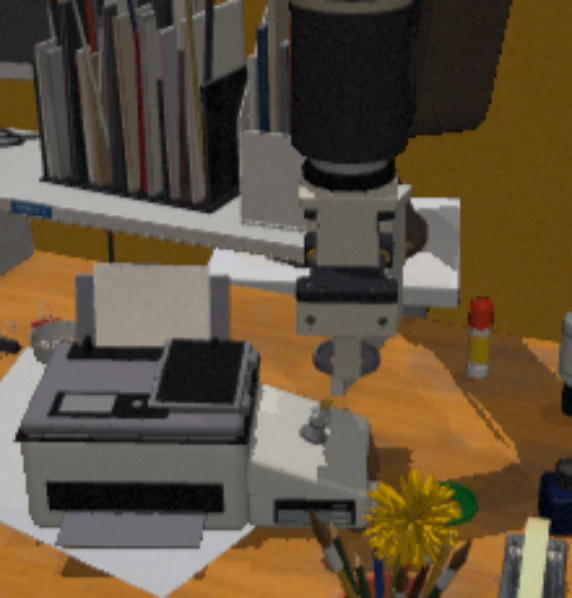

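The neck now sits just ahead of the plate, with the collar at (251,162) and the stem near (249,190). I'll refine the neck position from this view.

```bash
python3 - <<'E'
from h import *
import pickle
s=r.get_state();c=cam('wrist');pickle.dump(c,open('w3.pkl','wb'));x0,y0=215,140
cv2.imwrite('pics/w3z.png',cv2.resize(c['img'][y0:y0+70,x0:x0+80],None,fx=8,fy=8,interpolation=cv2.INTER_CUBIC)[:,:,::-1])
a=np.array([-.0234,.341,.9397])
def proj(p):
    q=np.linalg.inv(c['T'])@np.r_[p,1];t=np.arctan2(np.hypot(q[0],q[1]),q[2]);h=np.hypot(q[0],q[1]);return np.array([c['cx']+c['f']*t*q[0]/h,c['cy']+c['f']*t*q[1]/h])
for b in ([.6042,.0287,.062],):
    for k in (0,4,22,30,38): print(k,proj(np.array(b)+a*k/1000).round(1),((proj(np.array(b)+a*k/1000)-[x0,y0]+.5)*8).round(0))
E
```

```text
0 [253.9 164.5] [315. 200.]
4 [253.9 167.1] [315. 221.]
22 [253.9 179.7] [315. 322.]
30 [253.9 185.9] [315. 371.]
38 [253.9 192.4] [315. 423.]
```

View pics/w3z.png

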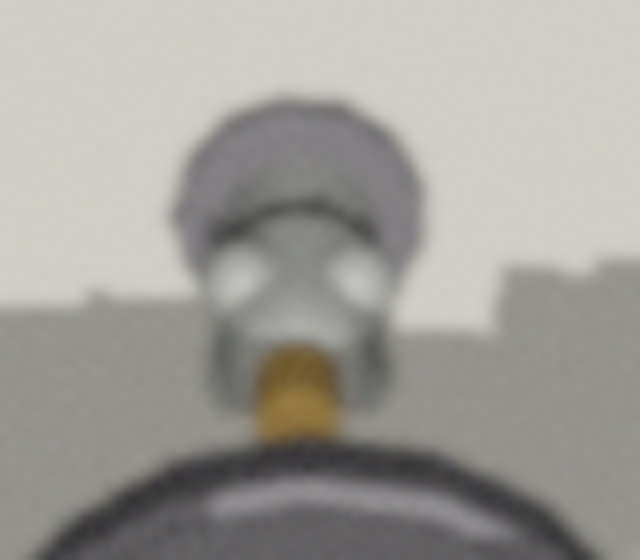

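```bash
python3 - <<'E'
from h import *
plan([.6053,.0311,.0661],-86.07,5)
E
```

```text
pos [0.6016 0.0588 0.1423] rot [-179.99    0.    -86.09] tool delta mm [27.89 -1.81 76.23] per row/5 [ 5.58 -0.36 15.25]
twist -0.02
```

>>> {"fn": "step_arm", "kwargs": {
  "commands": [
    [[1, -1.8, 3], 0],
    [[5.5, 0, 15], 0],
    [[5.5, 0, 15], 0],
    [[5.5, 0, 15], 0],
    [[4, 0, 11], 0],
    [[0, 0, 0], 0]
  ]
}}

```text
time_s: 6.32
tcp_pos: [0.6046, 0.0363, 0.0817]
eef_rot: [179.9, -0.0, -86.2]
contact_force: [-0.2, 0.3, -0.0]
gripper_width: 0.0584
```

```bash
python3 - <<'E'
from h import *
plan([.6053,.0311,.0661],-86.07,5)
c=cam('wrist');cv2.imwrite('pics/w4.png',cv2.resize(c['img'][130:280,170:340],None,fx=4,fy=4)[:,:,::-1])
c=cam('scene');cv2.imwrite('pics/s4.png',cv2.resize(c['img'][150:270,180:320],None,fx=5,fy=5)[:,:,::-1])
E
```

```text
pos [0.6046 0.0363 0.0817] rot [ 1.7987e+02 -4.0000e-02 -8.6220e+01] tool delta mm [ 5.24 -0.38 15.61] per row/5 [ 1.05 -0.08  3.12]
twist -0.15
```

View pics/w4.png

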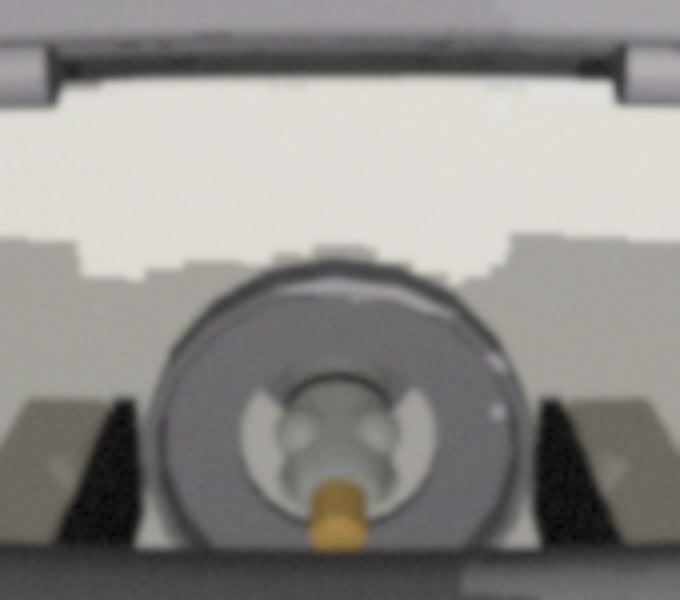

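View pics/s4.png

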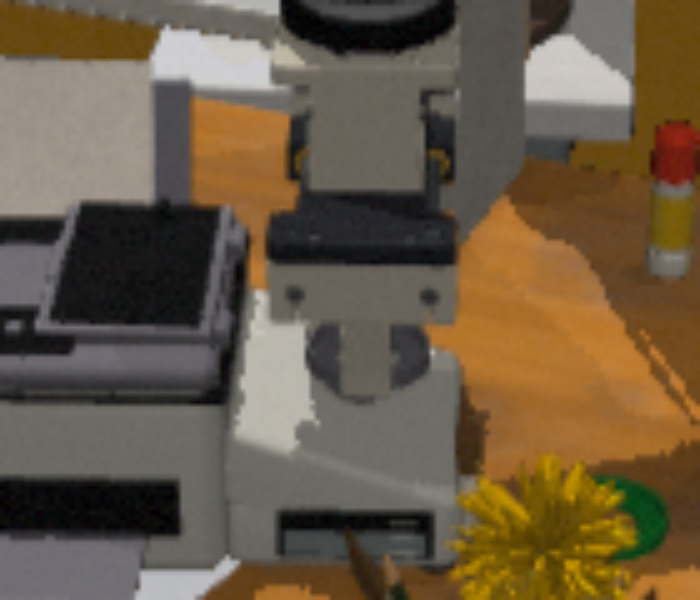

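The neck is centred in the hole, with both near column 338 of the crop. I'll press down along the axis in small steps.

>>> {"fn": "step_arm", "kwargs": {
  "commands": [
    [[1, -0.4, 3], 0],
    [[1, 0, 3], 0],
    [[1, 0, 3], 0],
    [[0.7, 0, 2], 0],
    [[0, 0, 0], 0]
  ],
  "grip_force": 5
}}

```text
time_s: 7.05
tcp_pos: [0.6059, 0.0333, 0.0719]
eef_rot: [180.0, -0.0, -86.2]
contact_force: [0.7, -0.7, 0.3]
gripper_width: 0.0588
```

```bash
python3 - <<'E'
from h import *
plan([.6053,.0311,.0661],-86.07,1); print(r.get_state()['contact_force'])
c=cam('wrist');cv2.imwrite('pics/w5.png',cv2.resize(c['img'][130:280,170:340],None,fx=4,fy=4)[:,:,::-1])
c=cam('scene');cv2.imwrite('pics/s5.png',cv2.resize(c['img'][190:250,210:290],None,fx=8,fy=8)[:,:,::-1])
E
```

```text
pos [0.6059 0.0333 0.0719] rot [179.99  -0.   -86.18] tool delta mm [2.12 0.7  5.83] per row/1 [2.12 0.7  5.83]
twist -0.11
[ 0.69993466 -0.68050288  0.26973842]
```

View pics/w5.png

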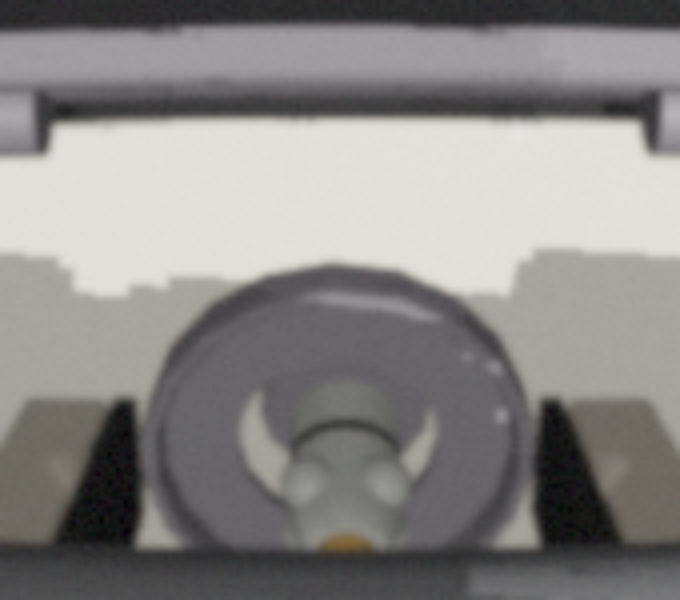

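View pics/s5.png

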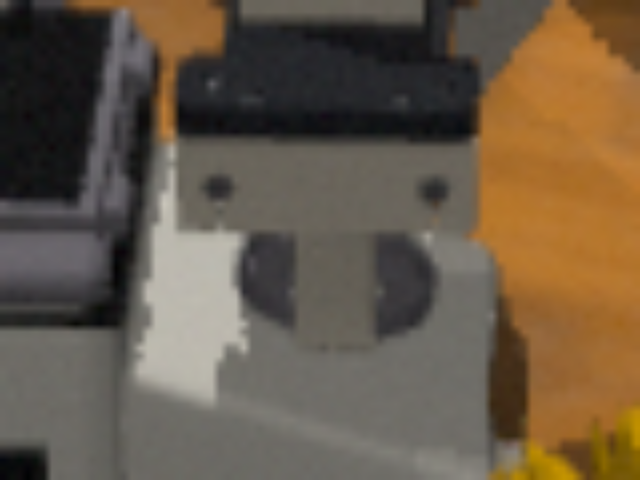

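>>> {"fn": "step_arm", "kwargs": {
  "commands": [
    [[0.7, 0.7, 1.5], 0],
    [[0.5, 0, 1.5], 0],
    [[0.5, 0, 1.5], 0],
    [[0.4, 0, 1.3], 0],
    [[0, 0, 0], 0]
  ]
}}

```text
time_s: 7.78
tcp_pos: [0.6054, 0.0313, 0.0664]
eef_rot: [-180.0, 0.0, -86.2]
contact_force: [-1.0, 0.7, 3.5]
gripper_width: 0.0587
```

```bash
python3 - <<'E'
from h import *
plan([.6053,.0311,.0661],-86.07,1); print(r.get_state()['contact_force'])
c=cam('wrist');cv2.imwrite('pics/w6.png',cv2.resize(c['img'][130:280,170:340],None,fx=4,fy=4)[:,:,::-1])
c=cam('scene');cv2.imwrite('pics/s6.png',cv2.resize(c['img'][190:250,210:290],None,fx=8,fy=8)[:,:,::-1])
E
```

```text
pos [0.6054 0.0313 0.0664] rot [-1.7998e+02  1.0000e-02 -8.6180e+01] tool delta mm [0.15 0.16 0.33] per row/1 [0.15 0.16 0.33]
twist -0.11
[-1.00988397  0.66535242  3.49163881]
```

View pics/w6.png

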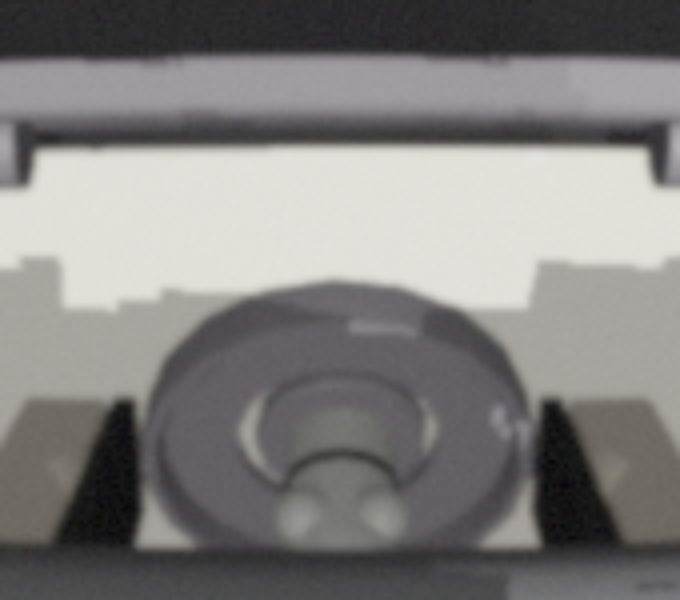

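View pics/s6.png

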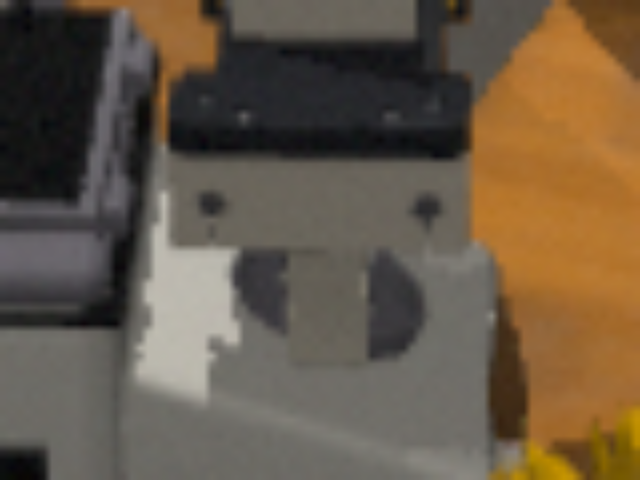

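The plate has tilted to match the slope and the collar is inside the hole. I'll press a little more, then release.

>>> {"fn": "step_arm", "kwargs": {
  "commands": [
    [[0.3, 0.2, 0.8], 0],
    [[0, 0, 0.4], 0],
    [[0, 0, 0], 0]
  ]
}}

```text
time_s: 8.25
tcp_pos: [0.6055, 0.0309, 0.0655]
eef_rot: [-180.0, 0.0, -86.2]
contact_force: [-1.7, 2.1, 5.2]
gripper_width: 0.0587
```

>>> {"fn": "step_arm", "kwargs": {
  "commands": [
    [[0, 0, 0], 0],
    [[0, 0, 0], 0],
    [[0, 0, 0], 0],
    [[0, 0, 0], 0]
  ],
  "gripper": 0.2
}}

```text
time_s: 8.75
tcp_pos: [0.605, 0.0307, 0.0648]
eef_rot: [180.0, -0.0, -86.2]
contact_force: [-0.1, 0.9, 0.7]
gripper_width: 0.07
```

```bash
python3 - <<'E'
from h import *
print(r.get_state()['contact_force'])
c=cam('wrist');cv2.imwrite('pics/w7.png',cv2.resize(c['img'][130:280,170:340],None,fx=4,fy=4)[:,:,::-1])
c=cam('scene');cv2.imwrite('pics/s7.png',cv2.resize(c['img'][190:250,210:290],None,fx=8,fy=8)[:,:,::-1])
E
```

```text
[-0.13587346  0.85366282  0.71431191]
```

View pics/w7.png

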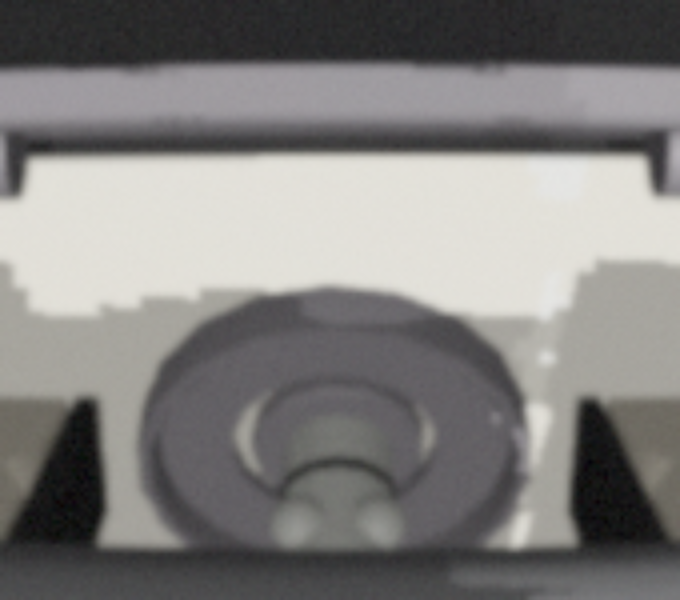

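View pics/s7.png

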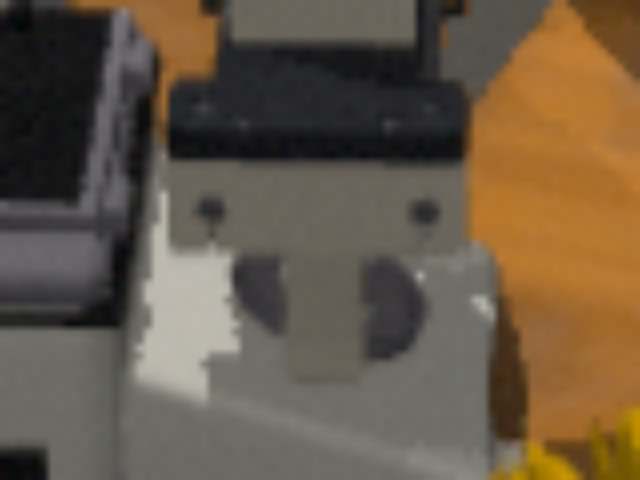

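>>> {"fn": "step_arm", "kwargs": {
  "commands": [
    [[0, 0, -10], 0],
    [[0, 0, -25], 0],
    [[0, 0, -35], 0],
    [[-20, 0, -35], 0],
    [[-25, 0, -20], 0],
    [[0, 0, 0], 0]
  ],
  "gripper": 0
}}

```text
time_s: 9.6
tcp_pos: [0.6032, 0.0773, 0.1928]
eef_rot: [-179.7, 0.1, -86.1]
contact_force: [-0.2, -0.5, -1.0]
gripper_width: 0.0877
```

```bash
python3 - <<'E'
from h import *
import pickle
c=cam('wrist');save(c,'w8.png');pickle.dump(c,open('w8.pkl','wb'))
cv2.imwrite('pics/w8z.png',cv2.resize(c['img'][110:240,190:330],None,fx=5,fy=5,interpolation=cv2.INTER_CUBIC)[:,:,::-1])
c=cam('scene');cv2.imwrite('pics/s8.png',cv2.resize(c['img'][190:250,210:290],None,fx=8,fy=8)[:,:,::-1])
plan([.4315,.2795,.16],-86.07,8)
E
```

```text
pos [0.6019 0.0757 0.1902] rot [-1.800e+02  2.000e-02 -8.616e+01] tool delta mm [-214.72  156.32   30.17] per row/8 [-26.84  19.54   3.77]
twist -0.09
```

View pics/w8z.png

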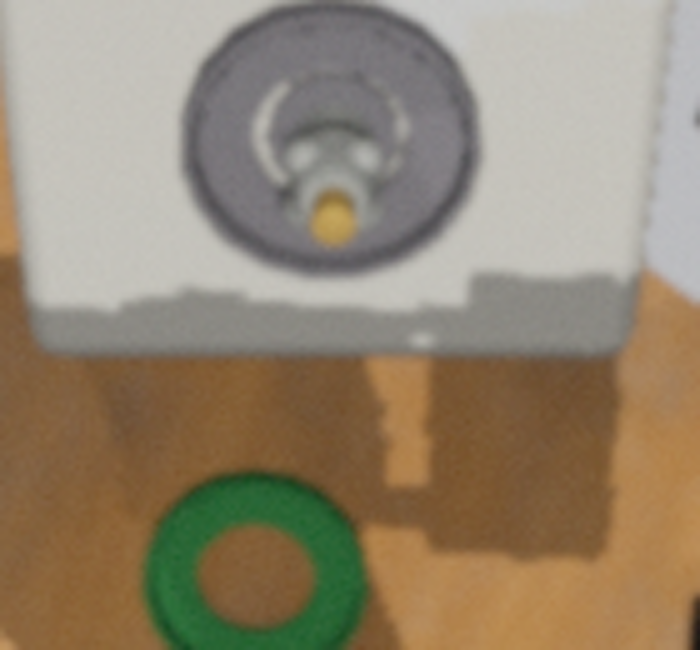

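View pics/s8.png

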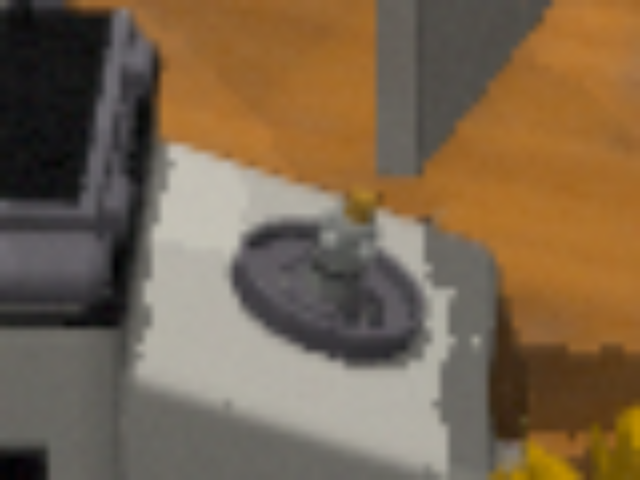

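>>> {"fn": "step_arm", "kwargs": {
  "commands": [
    [[-26.8, 19.5, 3.5], 0],
    [[-26.8, 19.5, 3.5], 0],
    [[-26.8, 19.5, 3.5], 0],
    [[-26.8, 19.5, 3.5], 0],
    [[-26.8, 19.5, 3.5], 0],
    [[-26.8, 19.5, 3.5], 0],
    [[-26.8, 19.5, 3.5], 0],
    [[-26.8, 19.5, 3.5], 0],
    [[0, 0, 0], 0]
  ]
}}

```text
time_s: 10.82
tcp_pos: [0.431, 0.2794, 0.161]
eef_rot: [179.9, -0.1, -86.1]
contact_force: [0.0, -0.2, 0.1]
gripper_width: 0.088
```

```bash
python3 - <<'E'
from h import *
import pickle
a=np.array([-.0234,.341,.9397])
c=pickle.load(open('w8.pkl','rb'));print('base via tip',onplane(c,256.1,153.9,.062+.037*.94)-.037*a)
P=depthpts(c);S=P[110:165,225:288].reshape(-1,3);d=(S-[.6055,.0287,.062])@a
q=S-[.6055,.0287,.062];rr=np.linalg.norm(q-np.outer(d,a),axis=1)
k=(rr>.017)&(rr<.027);print('plate floor n',np.median(d[k]),k.sum());A=np.c_[S[k][:,:2],np.ones(k.sum())];
for i in range(4):
    w,*_=np.linalg.lstsq(A,S[k][:,2],rcond=None);res=S[k][:,2]-A@w;kk=np.abs(res)<2*res.std();idx=np.nonzero(k)[0][kk];k=np.zeros_like(k);k[idx]=1;A=np.c_[S[k][:,:2],np.ones(k.sum())]
print('plate slopes',w,'tilt',np.degrees(np.arctan(np.hypot(*w[:2]))),res.std())
c=cam('wrist');save(c,'w9.png');pickle.dump(c,open('w9.pkl','wb'));print(r.get_state()['tcp_pos'])
E
```

```text
base via tip [0.60582556 0.02868225 0.0620111 ]
plate floor n 0.004108383839433094 1277
plate slopes [ 0.02377969 -0.36113001  0.06215247] tilt 19.895802374139812 0.0007506070429247717
[0.43159132 0.27889516 0.16122691]
```

View pics/w9.png

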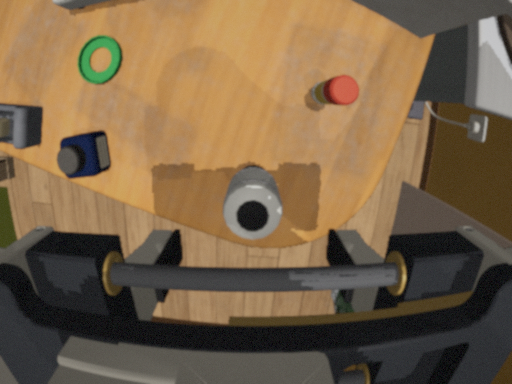

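The plate plane measures 19.9°, so it is flat on the face. In this view the flask's black end is at (252,213).

```bash
python3 - <<'E'
from h import *
import pickle
c=pickle.load(open('w9.pkl','rb'))
g=cv2.cvtColor(c['img'],cv2.COLOR_RGB2GRAY);m=np.zeros(g.shape,np.uint8);m[190:240,225:282]=(g[190:240,225:282]<60)*255
n,l,st,ce=cv2.connectedComponentsWithStats(m);
for i in range(1,n):
    if st[i,4]>100: print(st[i],ce[i],onplane(c,ce[i][0],ce[i][1],.112))
P=depthpts(c);print(P[213,252],P[225,232])
S=P[170:242,220:285].reshape(-1,3);S=S[(S[:,2]>.092)&(S[:,2]<.104)];print((S.max(0)+S.min(0))/2,np.ptp(S,0))
E
```

```text
[238 201  30  30 686] [252.13411079 215.53498542] [0.43280171 0.28197938 0.112     ]
[0.43304051 0.27984254 0.11228414] [0.44786863 0.2932186  0.10637661]
[0.4331041  0.28140583 0.09803441] [0.04689945 0.04602605 0.01192759]
```

>>> {"fn": "step_arm", "kwargs": {
  "commands": [
    [[-2.7, -1.3, 15], 0],
    [[0, 0, 30], 0],
    [[0, 0, 30], 0],
    [[0, 0, 20], 0],
    [[0, 0, 5], 0],
    [[0, 0, 0], 0]
  ]
}}

```text
time_s: 11.62
tcp_pos: [0.4336, 0.2815, 0.0617]
eef_rot: [180.0, -0.0, -86.2]
contact_force: [-0.8, -1.1, -0.0]
gripper_width: 0.0873
```

>>> {"fn": "step_arm", "kwargs": {
  "commands": [
    [[0, 0, 0], 0],
    [[0, 0, 0], 0],
    [[0, 0, 0], 0],
    [[0, 0, 0], 0],
    [[0, 0, 0], 0],
    [[0, 0, 0], 0]
  ],
  "gripper": 1,
  "grip_force": 15
}}

```text
time_s: 12.38
tcp_pos: [0.4333, 0.2821, 0.0622]
eef_rot: [-180.0, 0.0, -86.2]
contact_force: [-0.7, 0.4, 1.4]
gripper_width: 0.048
```

```bash
python3 - <<'E'
from h import *
plan([.48,.20,.08],-86.07,4)
E
```

```text
pos [0.4333 0.2821 0.0622] rot [-180.      0.    -86.18] tool delta mm [ 85.05 -41.09 -17.83] per row/4 [ 21.26 -10.27  -4.46]
twist -0.11
```

>>> {"fn": "step_arm", "kwargs": {
  "commands": [
    [[0, 0, -8], 0],
    [[0, 0, -10], 0],
    [[17, -8.2, 0], 0],
    [[17, -8.2, 0], 0],
    [[17, -8.2, 0], 0],
    [[17, -8.2, 0], 0],
    [[17, -8.2, 0], 0],
    [[0, 0, 8], 0],
    [[0, 0, 8], 0],
    [[0, 0, 2], 0],
    [[0, 0, 0], 0]
  ]
}}

```text
time_s: 13.75
tcp_pos: [0.4794, 0.1999, 0.0621]
eef_rot: [180.0, -0.1, -86.1]
contact_force: [-2.3, -2.1, 3.8]
gripper_width: 0.0478
```

```bash
python3 - <<'E'
from h import *
s=r.get_state();print(s['tcp_pos'],s['contact_force'],s['gripper_width'])
c=cam('scene');cv2.imwrite('pics/s10.png',cv2.resize(c['img'][110:280,230:390],None,fx=4,fy=3.5)[:,:,::-1])
E
```

```text
[0.47941225 0.19992634 0.06205151] [-2.27645616 -2.12809994  3.83667527] 0.047769377185979775
```

View pics/s10.png

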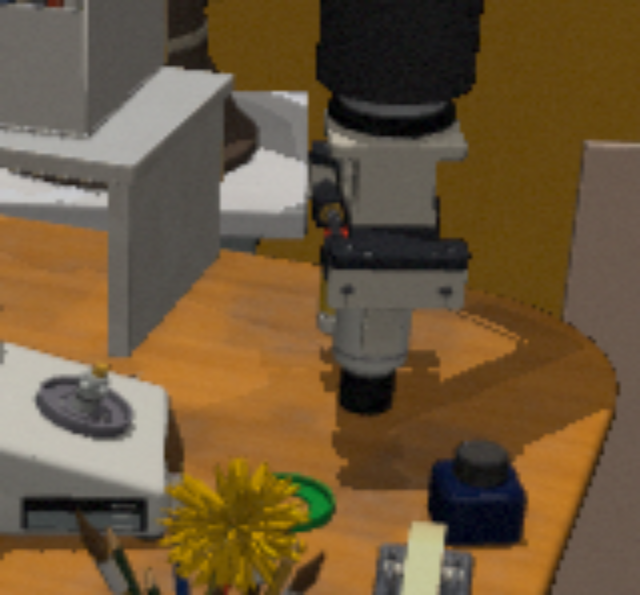

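>>> {"fn": "step_arm", "kwargs": {
  "commands": [
    [[0, 0, 0], 0],
    [[0, 0, 0], 0],
    [[-3, 0, -0.4], 0],
    [[-4, 0, -0.4], 0],
    [[-4, 0, -0.2], 0],
    [[-4, 0, 0], 0],
    [[-4, 0, 0], 0],
    [[-4, 0, 0], 0],
    [[-3, 0, 0], 0],
    [[-2.4, 0, 0], 0],
    [[0, 0, 0], 0]
  ],
  "grip_force": 5
}}

```text
time_s: 15.18
tcp_pos: [0.4782, 0.2287, 0.0631]
eef_rot: [-180.0, 0.0, -86.2]
contact_force: [-0.7, 0.4, -1.2]
gripper_width: 0.048
```

```bash
python3 - <<'E'
from h import *
import pickle
s=r.get_state();print(s['tcp_pos'],s['contact_force'],s['gripper_width'])
c=cam('scene');pickle.dump(c,open('s11.pkl','wb'));cv2.imwrite('pics/s11.png',cv2.resize(c['img'][180:240,290:370],None,fx=8,fy=8)[:,:,::-1])
E
```

```text
[0.47822665 0.22870981 0.06305999] [-0.73419514  0.37302441 -1.19203454] 0.04801901468908494
```

View pics/s11.png

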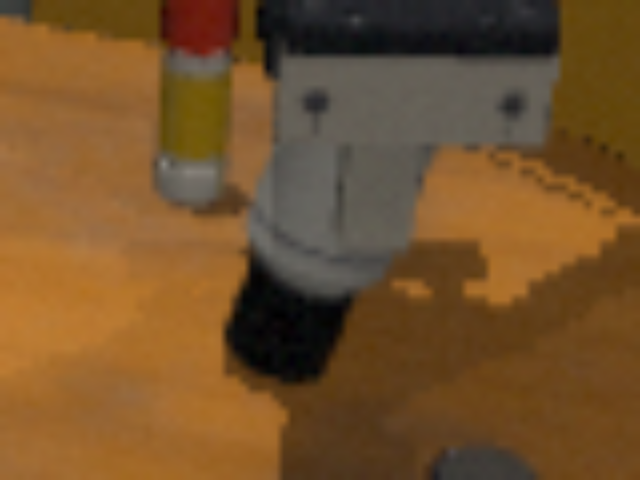

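The flask is leaning towards +y, with the coupler running from about (300,280) down to (275,355) in the crop. I'll measure the angle.

```bash
cat > ang.py <<'E'
from h import *
def ang(c,win,x):
    g=cv2.cvtColor(c['img'],cv2.COLOR_RGB2GRAY);x0,x1,y0,y1=win
    m=np.zeros(g.shape,np.uint8);m[y0:y1,x0:x1]=(g[y0:y1,x0:x1]<45)*255
    n,l,st,ce=cv2.connectedComponentsWithStats(m);i=1+np.argmax(st[1:,4]);print(st[i])
    v0,hh=st[i][1],st[i][3]
    L=[];Rr=[]
    for v in range(v0,v0+hh):
        row=g[v].astype(float);uu=np.nonzero(l[v]==i)[0]
        def sub(u,d):  # subpixel crossing of 50
            for k in range(4):
                if row[u+d*k]<50<=row[u+d*(k+1)]: return u+d*(k+(50-row[u+d*k])/(row[u+d*(k+1)]-row[u+d*k]))
            return u
        L.append((sub(uu[0],-1),v));Rr.append((sub(uu[-1],1),v))
    out=[]
    for E,sl in ((L,slice(1,hh-5)),(Rr,slice(4,hh-2))):
        E=np.array(E)[sl];d,o=ray(c,E[:,0],E[:,1]);q=o+d*((x-o[0])/d[:,0])[:,None]
        vx,vy,a,b=cv2.fitLine(q[:,1:].astype(np.float32),cv2.DIST_HUBER,0,1e-4,1e-4).ravel()
        out.append(np.degrees(np.arctan2(vx*np.sign(vy),abs(vy))));print(E[:,0].round(1),out[-1])
    return out
E
python3 - <<'E'
from ang import *
import pickle
c=pickle.load(open('s11.pkl','rb'));print(ang(c,(312,337,209,232),.479))
c=pickle.load(open('scene0.pkl','rb'));print('upright',ang(c,(340,362,203,224),.433))
P=depthpts(pickle.load(open('s11.pkl','rb')))
# depth-based: front-surface centers of body rows
E
```

```text
[318 212  16  16 156]
[320.7 320.5 320.  319.6 319.  318.8 318.5 318.1 317.7 317.8] 13.414414
[327.4 333.9 333.7 333.  332.8 332.7 332.1 331.7 331.2 330.6] -3.183815
[np.float32(13.414414), np.float32(-3.183815)]
[346 207  14  14 147]
[346.5 346.3 345.8 345.7 345.6 345.6 345.6 345.6] 1.3104101
[359.1 359.1 359.1 358.7 358.7 358.6 358.6 358.5] -0.8430613
upright [np.float32(1.3104101), np.float32(-0.8430613)]
```

>>> {"fn": "step_arm", "kwargs": {
  "commands": [
    [[0, 0, 0], 0],
    [[0, 0, 0], 0],
    [[0, 0, -10], 0],
    [[0, 0, -30], 0],
    [[0, 0, -40], 0],
    [[0, 0, -40], 0],
    [[0, 0, -20], 0],
    [[0, 0, 0], 0]
  ],
  "grip_force": 40
}}

```text
time_s: 16.23
tcp_pos: [0.4786, 0.2288, 0.2051]
eef_rot: [-179.8, 0.1, -86.2]
contact_force: [0.2, -0.7, -3.2]
gripper_width: 0.0475
```

```bash
python3 - <<'E'
from h import *
import pickle
s=r.get_state();print(s['tcp_pos'],s['contact_force'],s['gripper_width'])
c=cam('wrist');save(c,'w12.png');pickle.dump(c,open('w12.pkl','wb'))
c=cam('scene');pickle.dump(c,open('s12.pkl','wb'));cv2.imwrite('pics/s12.png',cv2.resize(c['img'][100:210,280:400],None,fx=5,fy=5)[:,:,::-1])
E
```

```text
[0.47864337 0.22884287 0.20514082] [ 0.16321843 -0.66615692 -3.15343889] 0.04748246271837818
```

View pics/w12.png

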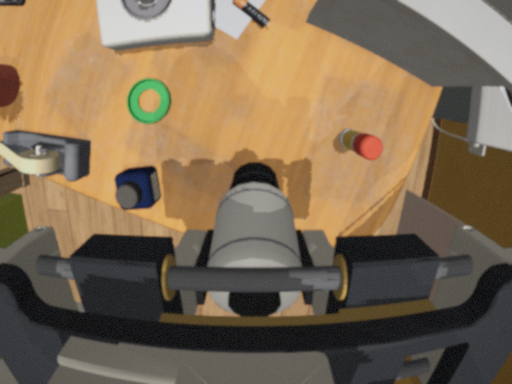

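View pics/s12.png

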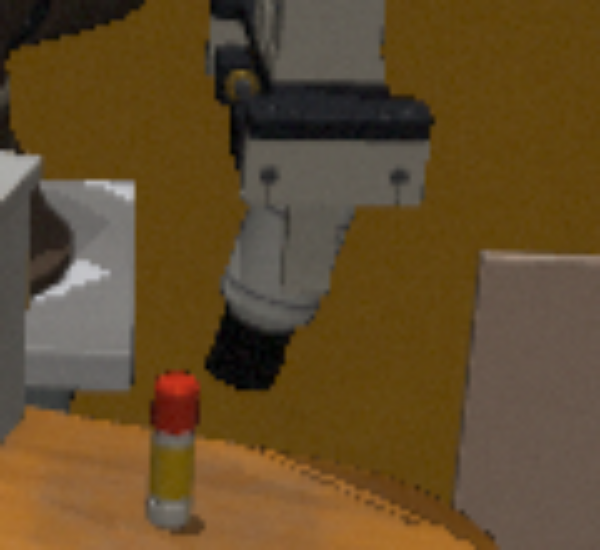

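```bash
python3 - <<'E'
from h import *
import pickle
from scipy.optimize import least_squares
c=pickle.load(open('w12.pkl','rb'));P=depthpts(c);tcp=np.array([.4786,.2288,.2051])
G=P-tcp
for v in range(168,266,6): print(v,(G[v,255]*1000).round(1), c['img'][v,255])
M=G[195:238,222:290].reshape(-1,3)
M=M[(np.linalg.norm(M,axis=1)<.09)]
def f(p): # axis: point (px,py,.0188) dir tilt ty (toward +y), tx, radius .024
    a=np.array([np.tan(p[2]),np.tan(p[3]),1]);a/=np.linalg.norm(a)
    q=M-[p[0],p[1],.0188];return np.linalg.norm(q-np.outer(q@a,a),axis=1)-.024
o=least_squares(f,[0,0,0,.3],loss='soft_l1',f_scale=.001);print(len(M),(o.x[:2]*1000).round(2),np.degrees(o.x[2:]),np.std(f(o.x)))
for lo,hi in ((192,215),(215,238)):
    M=G[lo:hi,222:290].reshape(-1,3);M=M[(np.linalg.norm(M,axis=1)<.09)];o=least_squares(f,[0,0,0,.3],loss='soft_l1',f_scale=.001);print((o.x[:2]*1000).round(2),np.degrees(o.x[2:]))
# scene
c=pickle.load(open('s12.pkl','rb'));P=depthpts(c);S=P[140:168,320:360].reshape(-1,3)-tcp;M=S[(np.abs(S[:,0]-.01)<.03)&(np.abs(S[:,1])<.05)]
print(len(M))
E
```

```text
168 [  2.5 -35.2 -42. ] [20 19 22]
174 [  2.3 -32.8 -34.4] [17 13 12]
180 [  2.2 -30.9 -25.9] [26 18 22]
186 [  2.3 -32.3  -7.1] [155 153 146]
192 [  2.1 -30.5  -1.2] [157 154 149]
198 [  2.1 -29.1   5.5] [157 156 149]
204 [  2.  -27.7  11.4] [155 154 148]
210 [  1.9 -26.3  16.4] [156 153 148]
216 [  1.8 -25.1  21.6] [129 128 122]
222 [  1.7 -23.5  25.6] [128 128 121]
228 [  1.6 -22.7  31. ] [125 125 119]
234 [  1.5 -21.5  35. ] [129 129 124]
240 [  1.5 -20.5  39.1] [116 113 111]
246 [  1.4 -19.3  42.7] [128 127 121]
252 [  1.3 -17.8  45.4] [136 135 128]
258 [  1.2 -16.4  48.2] [160 158 152]
264 [  1.  -14.   49.1] [174 172 165]
2888 [ 0.6  -0.71] [-1.23314844 14.82512158] 0.0003628004042131946
[ 0.64 -0.88] [-1.0522572  14.46393063]
[ 0.59 -0.65] [-1.79026074 14.18673817]
464
```

The wrist depth fit gives 14.8° of tilt, so about 5° more is needed. I'll go back down to the desk and tip it further.

>>> {"fn": "step_arm", "kwargs": {
  "commands": [
    [[0, 0, 40], 0],
    [[0, 0, 40], 0],
    [[0, 0, 40], 0],
    [[0, 0, 17], 0],
    [[0, 0, 4], 0],
    [[0, 0, 2], 0],
    [[0, 0, 0], 0]
  ]
}}

```text
time_s: 17.2
tcp_pos: [0.4766, 0.2272, 0.0615]
eef_rot: [179.9, -0.1, -86.1]
contact_force: [-14.9, -2.8, 33.8]
gripper_width: 0.0479
```

>>> {"fn": "step_arm", "kwargs": {
  "commands": [
    [[0, 0, 0], 0],
    [[0, 0, 0], 0],
    [[-2, 0, 0], 0],
    [[-3, 0, 0], 0],
    [[-3, 0, 0.2], 0],
    [[-2.5, 0, 0.3], 0],
    [[0, 0, 0], 0]
  ],
  "grip_force": 6
}}

```text
time_s: 18.08
tcp_pos: [0.4772, 0.2387, 0.0589]
eef_rot: [180.0, -0.0, -86.2]
contact_force: [-0.2, 0.1, -0.8]
gripper_width: 0.0482
```

```bash
cat > tilt.py <<'E'
from h import *
from scipy.optimize import least_squares
def tilt(c,tcp,rows=(195,238),cols=(222,290)):
    M=(depthpts(c)-tcp)[rows[0]:rows[1],cols[0]:cols[1]].reshape(-1,3)
    M=M[(np.linalg.norm(M,axis=1)<.07)&(M[:,2]>-.008)]
    def f(p):
        a=np.array([np.tan(p[2]),np.tan(p[3]),1]);a/=np.linalg.norm(a)
        q=M-[p[0],p[1],.0188];return np.linalg.norm(q-np.outer(q@a,a),axis=1)-.024
    o=least_squares(f,[0,0,0,.3],loss='soft_l1',f_scale=.001)
    print('n',len(M),'off mm',(o.x[:2]*1000).round(2),'tilt x,y deg',np.degrees(o.x[2:]).round(2),'res',np.std(f(o.x)));return o.x
E
python3 - <<'E'
from tilt import *
s=r.get_state();print(s['tcp_pos'],s['contact_force'],s['gripper_width'])
c=cam('wrist');save(c,'w13.png');tilt(c,s['tcp_pos'])
E
```

```text
[0.47717239 0.2387175  0.05894057] [-0.18126764  0.10226524 -0.81907794] 0.04823032616165693
n 2914 off mm [ 0.65 -2.41] tilt x,y deg [-1.09 23.03] res 0.00042235085792557064
```

View pics/w13.png

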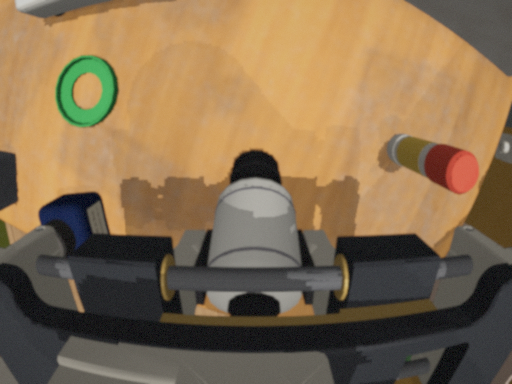

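>>> {"fn": "step_arm", "kwargs": {
  "commands": [
    [[0, 0, 0], 0],
    [[0, 0, 0], 0],
    [[0, 0, 0], 0],
    [[0, 0, -10], 0],
    [[0, 0, -20], 0],
    [[0, 0, -20], 0],
    [[0, 0, 0], 0]
  ],
  "grip_force": 40
}}

```text
time_s: 19.0
tcp_pos: [0.4783, 0.2397, 0.1116]
eef_rot: [-179.8, 0.1, -86.2]
contact_force: [-0.2, -1.0, -2.0]
gripper_width: 0.0476
```

```bash
python3 - <<'E'
from tilt import *
s=r.get_state();print(s['tcp_pos'],s['contact_force'],s['gripper_width'])
c=cam('wrist');save(c,'w14.png');tilt(c,s['tcp_pos']);tilt(c,s['tcp_pos'],(190,215));tilt(c,s['tcp_pos'],(215,245))
P=depthpts(c)-s['tcp_pos']
for v in range(158,200,4): print(v,(P[v,255]*1000).round(1), c['img'][v,255])
E
```

```text
[0.47833378 0.23971642 0.11158607] [-0.1809091  -0.96567771 -2.01999042] 0.04755364480283905
n 2909 off mm [ 0.61 -2.4 ] tilt x,y deg [-1.26 22.55] res 0.00040890850966200545
n 1670 off mm [ 0.59 -2.57] tilt x,y deg [-1.31 22.23] res 0.0003896612786590596
n 2032 off mm [ 0.6  -2.35] tilt x,y deg [-1.68 22.2 ] res 0.0004310296950022822
158 [  3.  -43.8 -34.1] [19 18 20]
162 [  2.9 -42.  -29.5] [26 28 31]
166 [  2.7 -40.  -26.5] [23 19 24]
170 [  2.6 -38.4 -22.1] [25 29 32]
174 [  2.5 -36.7 -18.4] [ 7 12 10]
178 [  2.6 -37.4  -5.8] [131 128 122]
182 [  2.5 -36.9   0.7] [178 176 168]
186 [  2.4 -35.3   3.2] [151 149 146]
190 [  2.3 -34.    6.4] [175 172 165]
194 [  2.2 -32.5   9. ] [177 174 167]
198 [  2.2 -31.4  12.1] [177 175 169]
```

View pics/w14.png

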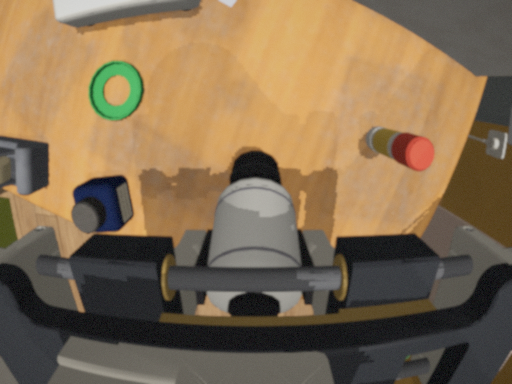

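>>> {"fn": "step_arm", "kwargs": {
  "commands": [
    [[0, 0, 25], 0],
    [[0, 0, 20], 0],
    [[0, 0, 6], 0],
    [[0, 0, 1.5], 0],
    [[0, 0, 0], 0]
  ]
}}

```text
time_s: 19.68
tcp_pos: [0.4763, 0.2383, 0.0581]
eef_rot: [179.9, -0.1, -86.2]
contact_force: [-8.5, 0.2, 15.2]
gripper_width: 0.0474
```

>>> {"fn": "step_arm", "kwargs": {
  "commands": [
    [[0, 0, 0], 0],
    [[0, 0, 0.8], 0],
    [[1.2, 0, 0], 0],
    [[1.2, 0, -0.3], 0],
    [[1.2, 0, -0.2], 0],
    [[0, 0, 0], 0]
  ],
  "grip_force": 6
}}

```text
time_s: 20.42
tcp_pos: [0.4781, 0.236, 0.0579]
eef_rot: [-179.9, 0.1, -86.2]
contact_force: [-3.0, 0.9, 6.8]
gripper_width: 0.0485
```

>>> {"fn": "step_arm", "kwargs": {
  "commands": [
    [[0, 0, 0], 0],
    [[0, 0, 0], 0],
    [[0, 0, 0], 0],
    [[0, 0, -15], 0],
    [[0, 0, -25], 0],
    [[0, 0, -35], 0],
    [[0, 0, -35], 0],
    [[0, 0, 0], 0]
  ],
  "grip_force": 45
}}

```text
time_s: 21.42
tcp_pos: [0.4789, 0.2362, 0.1703]
eef_rot: [-179.7, 0.2, -86.2]
contact_force: [0.6, 0.6, -1.9]
gripper_width: 0.0476
```

```bash
python3 - <<'E'
from tilt import *
s=r.get_state();print(s['tcp_pos'],s['contact_force'],s['gripper_width'])
c=cam('wrist');save(c,'w15.png');tilt(c,s['tcp_pos']);tilt(c,s['tcp_pos'],(190,215));tilt(c,s['tcp_pos'],(215,245))
P=depthpts(c)-s['tcp_pos']
for v in range(146,200,3): print(v,(P[v,255]*1000).round(1), c['img'][v,255])
E
```

```text
[0.4788703  0.236173   0.17031018] [ 0.6062393   0.57696207 -1.85707177] 0.04761833701303149
n 2913 off mm [ 0.57 -2.64] tilt x,y deg [-0.99 21.99] res 0.00040801301621480504
n 1672 off mm [ 0.49 -2.8 ] tilt x,y deg [-1.23 21.64] res 0.0004014709475142309
n 2033 off mm [ 0.56 -2.59] tilt x,y deg [-1.18 21.61] res 0.00042854141567208546
146 [   2.5  -32.  -168.9] [174 128  74]
149 [   2.3  -28.6 -169.4] [149 108  59]
152 [  3.2 -46.4 -42.2] [67 48 27]
155 [  3.1 -44.9 -38.8] [22 18 20]
158 [  3.  -43.3 -36.5] [26 24 23]
161 [  3.  -42.3 -31.1] [27 28 27]
164 [  2.9 -41.1 -27.3] [28 33 31]
167 [  2.7 -39.4 -26.4] [26 27 26]
170 [  2.7 -38.5 -21.7] [31 29 30]
173 [  2.6 -37.1 -19.5] [18 23 25]
176 [  2.5 -35.9 -16.7] [25 29 29]
179 [  2.6 -37.4  -3.9] [134 133 127]
182 [  2.5 -36.8   0.6] [172 169 163]
185 [  2.4 -35.5   2.1] [166 163 157]
188 [  2.4 -34.7   5.1] [125 123 124]
191 [  2.3 -33.5   6.5] [172 169 162]
194 [  2.3 -33.   10.4] [171 171 163]
197 [  2.1 -31.4  10.5] [173 173 165]
```

View pics/w15.png

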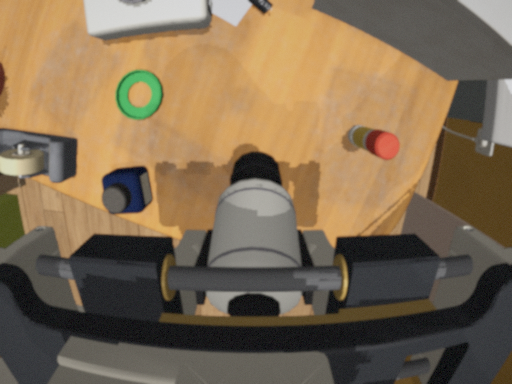

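```bash
python3 - <<'E'
from h import *
plan([.6023,.0805,.178],-86.07,6)
E
```

```text
pos [0.4778 0.2355 0.1683] rot [-1.7989e+02  1.1000e-01 -8.6200e+01] tool delta mm [ 162.9  -113.9    -9.68] per row/6 [ 27.15 -18.98  -1.61]
twist -0.13
```

>>> {"fn": "step_arm", "kwargs": {
  "commands": [
    [[0, 0, -9], 0],
    [[27, -19, 0], 0],
    [[27, -19, 0], 0],
    [[27, -19, 0], 0],
    [[27, -19, 0], 0],
    [[27, -19, 0], 0],
    [[27, -19, 0], 0],
    [[0, 0, 0], 0],
    [[0, 0, 0], 0]
  ]
}}

```text
time_s: 22.6
tcp_pos: [0.6014, 0.081, 0.175]
eef_rot: [179.9, -0.0, -86.2]
contact_force: [0.0, -0.4, -1.8]
gripper_width: 0.0475
```

```bash
python3 - <<'E'
from tilt import *
import pickle
s=r.get_state();print(s['tcp_pos'],s['contact_force'],s['gripper_width'])
c=cam('wrist');pickle.dump(c,open('w16.pkl','wb'));save(c,'w16.png');tilt(c,s['tcp_pos'])
cv2.imwrite('pics/w16z.png',cv2.resize(c['img'][90:240,180:330],None,fx=4,fy=4,interpolation=cv2.INTER_CUBIC)[:,:,::-1])
c=cam('scene');pickle.dump(c,open('s16.pkl','wb'));cv2.imwrite('pics/s16.png',cv2.resize(c['img'][150:250,205:305],None,fx=6,fy=6,interpolation=cv2.INTER_CUBIC)[:,:,::-1])
E
```

```text
[0.60143042 0.08099958 0.17495737] [ 0.03554084 -0.3651776  -1.83692956] 0.04749788547206991
n 2914 off mm [ 0.7  -2.51] tilt x,y deg [-0.53 22.29] res 0.00040655660400245794
```

View pics/w16z.png

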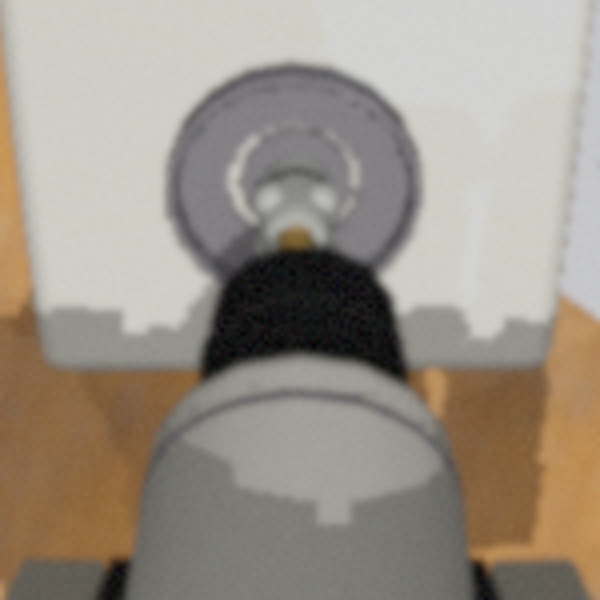

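View pics/s16.png

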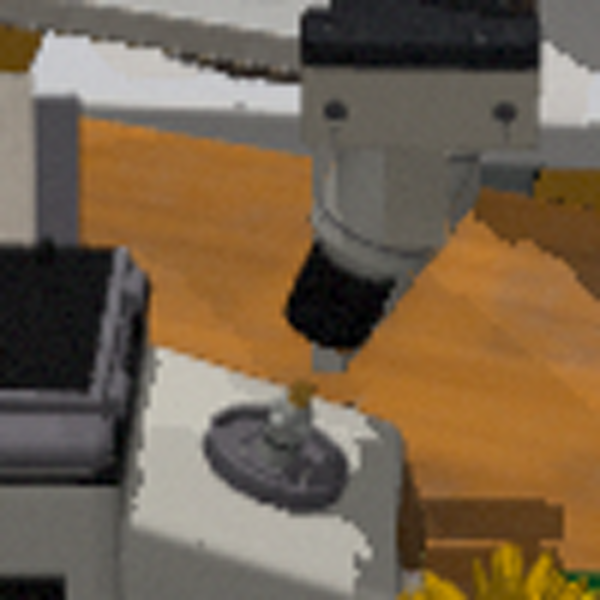

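```bash
python3 - <<'E'
from h import *
import pickle
c=pickle.load(open('w16.pkl','rb'));tcp=np.array([.60143,.0810,.17496]);print(c['cx'],c['cy'])
Rm=Rn.from_euler('xyz',[179.9,0,-86.17],degrees=True).as_matrix()
hsv=cv2.cvtColor(c['img'],cv2.COLOR_RGB2HSV)
m=np.zeros(hsv.shape[:2],bool);m[138:156,235:275]=((hsv[...,1]>110)&(hsv[...,2]>80))[138:156,235:275]
v,u=np.nonzero(m);print('brass',len(u),u.mean(),v.mean(),u.min(),u.max())
p=onplane(c,u.mean(),v.mean(),.062+.036*.94);print('tip',p,'base',p-.036*np.array([-.0234,.341,.9397]),'tool',Rm.T@(p-tcp)*1000)
g=cv2.cvtColor(c['img'],cv2.COLOR_RGB2GRAY)
P=depthpts(c)
for v in (158,162,166,170,174,178):
    d=np.nonzero(g[v,225:285]<50)[0]+225
    q=(P[v,d[len(d)//2]]-tcp)@Rm*1000
    l,o=ray(c,np.array([d[0]-.5,d[-1]+.5]),np.array([v,v]));
    # points at camera depth similar to axis of coupler: plane through centre: use z of measured surface minus ~0
    z=P[v,d[len(d)//2]][2]-.006
    e=o+l*((z-o[2])/l[:,2])[:,None]; et=(e-tcp)@Rm*1000
    print(v,d[0],d[-1],'surf',q.round(1),'edges tool y',et[:,1].round(2),'mid',et[:,1].mean().round(2),'w',np.ptp(et[:,1]).round(1))
E
```

```text
253.99515463078905 193.49733276894924
brass 22 253.5 149.63636363636363 251 256
tip [0.60512651 0.03861264 0.09584   ] base [0.60596891 0.02633664 0.0620108 ] tool [42.53960962 -0.99501976 79.11838387]
158 238 272 surf [43.6  0.1 35.7] edges tool y [-11.88  12.09] mid 0.11 w 24.0
162 236 274 surf [42.4  0.1 28. ] edges tool y [-12.8   12.97] mid 0.08 w 25.8
166 235 276 surf [39.9  0.7 27.8] edges tool y [-13.49  14.32] mid 0.41 w 27.8
170 234 277 surf [38.1  0.7 23.8] edges tool y [-13.92  14.72] mid 0.4 w 28.6
174 233 278 surf [36.4  0.7 20.2] edges tool y [-14.36  15.12] mid 0.38 w 29.5
178 231 279 surf [35.1  4.3 15.5] edges tool y [-15.31  15.4 ] mid 0.04 w 30.7
```

>>> {"fn": "step_arm", "kwargs": {
  "commands": [
    [[-0.7, -1.2, 0], 0],
    [[2, 0, 5.5], 0],
    [[2.4, 0, 6.5], 0],
    [[2.4, 0, 6.5], 0],
    [[1.7, 0, 5], 0],
    [[0, 0, 0], 0],
    [[0, 0, 0], 0]
  ],
  "grip_force": 40
}}

```text
time_s: 23.58
tcp_pos: [0.604, 0.0734, 0.1524]
eef_rot: [-180.0, -0.0, -86.2]
contact_force: [0.0, 1.1, -2.3]
gripper_width: 0.0473
```

```bash
python3 - <<'E'
from tilt import *
import pickle
s=r.get_state();print(s['tcp_pos'],s['contact_force'],s['gripper_width'])
M=s['tcp_pos']+np.array([1.9,-30.8,-51.7])/1000;d=M-[.6058,.0287,.062];a=np.array([-.0234,.341,.9397]);print('s',d@a,'off',(d-a*(d@a))*1000)
c=cam('wrist');pickle.dump(c,open('w17.pkl','wb'));tilt(c,s['tcp_pos'])
cv2.imwrite('pics/w17z.png',cv2.resize(c['img'][90:240,180:330],None,fx=4,fy=4,interpolation=cv2.INTER_CUBIC)[:,:,::-1])
c=cam('scene');pickle.dump(c,open('s17.pkl','wb'));cv2.imwrite('pics/s17.png',cv2.resize(c['img'][180:250,215:295],None,fx=8,fy=8,interpolation=cv2.INTER_CUBIC)[:,:,::-1])
E
```

```text
[0.6039948  0.07344405 0.15241261] [ 0.01259571  1.0572777  -2.27857315] 0.04727053504384293
s 0.041130936850559574 off [ 1.05726099 -0.08160246  0.06186381]
n 2909 off mm [ 0.65 -2.51] tilt x,y deg [-0.8  22.28] res 0.0004082400896715262
```

View pics/w17z.png

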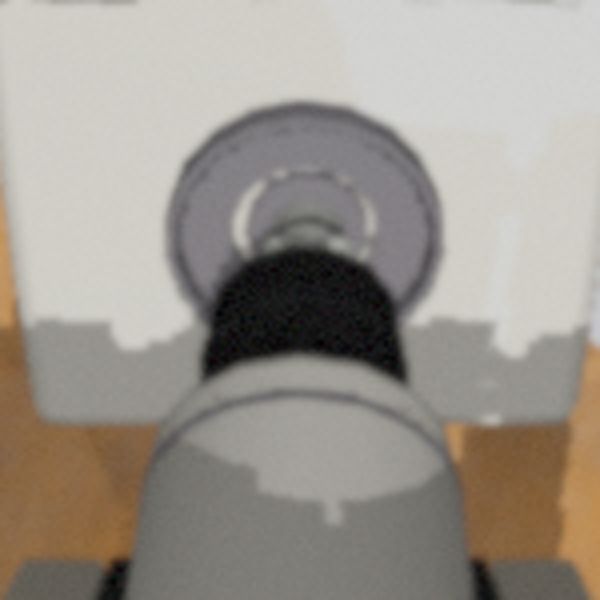

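View pics/s17.png

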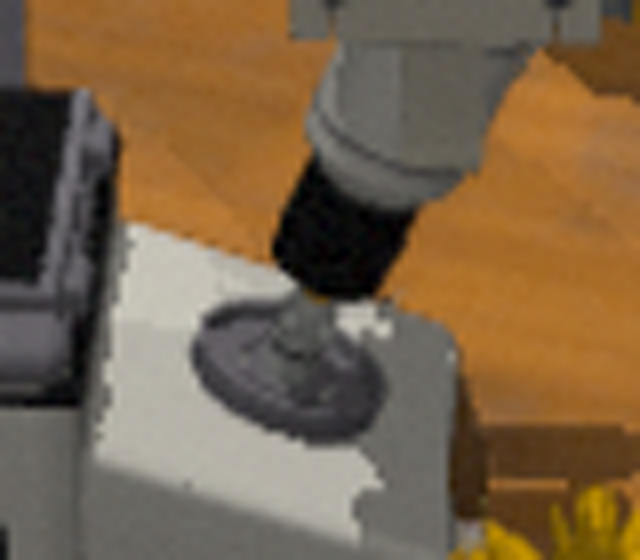

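>>> {"fn": "step_arm", "kwargs": {
  "commands": [
    [[1.4, 0, 4], 0],
    [[1.4, 0, 4], 0],
    [[1.4, 0, 3.8], 0],
    [[1.4, 0, 3.8], 0],
    [[0, 0, 0], 0]
  ]
}}

```text
time_s: 24.3
tcp_pos: [0.604, 0.0678, 0.1362]
eef_rot: [180.0, 0.0, -86.2]
contact_force: [-0.1, 0.0, -1.2]
gripper_width: 0.0478
```

```bash
cat > st.py <<'E'
from tilt import *
s=r.get_state();print(s['time_s'],s['tcp_pos'].round(4),'F',s['contact_force'].round(1),'M',s['moment'].round(2),s['gripper_width'])
a=np.array([-.0234,.341,.9397])
c=cam('wrist');o=tilt(c,s['tcp_pos'])
ax=np.array([np.tan(o[2]),np.tan(o[3]),1]);ax/=np.linalg.norm(ax)
M=s['tcp_pos']+[o[0],o[1],.0188]-.076*ax;d=M-[.6058,.0287,.062];print('s mm',d@a*1000,'off',((d-a*(d@a))*1000).round(2),'F axial',s['contact_force']@a)
import sys
n=sys.argv[1]
cv2.imwrite(f'pics/w{n}.png',cv2.resize(c['img'][90:240,180:330],None,fx=4,fy=4,interpolation=cv2.INTER_CUBIC)[:,:,::-1])
c=cam('scene');cv2.imwrite(f'pics/s{n}.png',cv2.resize(c['img'][180:250,215:295],None,fx=8,fy=8,interpolation=cv2.INTER_CUBIC)[:,:,::-1])
E
python3 st.py 18
```

```text
24.3 [0.604  0.0678 0.1362] F [-0.1  0.  -1.2] M [0.31 0.16 0.02] 0.04781132109749042
n 2909 off mm [ 0.67 -2.52] tilt x,y deg [-0.57 22.12] res 0.000411913295194511
s mm 23.957641747756135 off [ 0.1  -0.21  0.08] F axial -1.1039222599573288
```

View pics/w18.png

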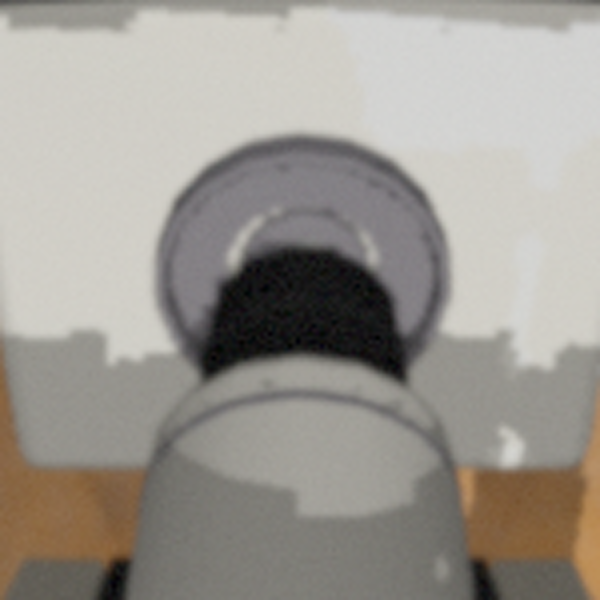

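View pics/s18.png

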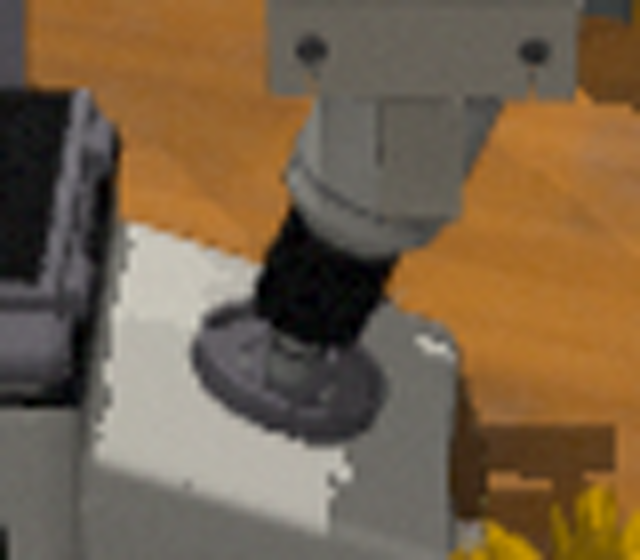

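The neck has entered the mouth with no side load. I'll push on past the balls, easing the grip point towards square as it goes.

>>> {"fn": "step_arm", "kwargs": {
  "commands": [
    [[0.7, 0, 2], 0],
    [[0.8, 0, 2], 0],
    [[1.0, 0, 2], 0],
    [[1.2, 0, 2], 0],
    [[0, 0, 0], 0]
  ],
  "grip_force": 50
}}

```text
time_s: 25.02
tcp_pos: [0.6044, 0.0646, 0.1288]
eef_rot: [-180.0, 0.0, -86.2]
contact_force: [-3.0, 3.3, -0.7]
gripper_width: 0.0475
```

```bash
python3 st.py 19
```

```text
25.025 [0.6044 0.0646 0.1288] F [-3.   3.3 -0.7] M [ 1.46  0.82 -0.03] 0.047500497727487344
n 2911 off mm [ 0.61 -2.45] tilt x,y deg [-0.88 21.91] res 0.0004044628806802962
s mm 15.877204620401757 off [ 0.63 -0.31  0.13] F axial 0.5195265329453731
```

>>> {"fn": "step_arm", "kwargs": {
  "commands": [
    [[0.5, 0.3, 1.5], 0],
    [[0.5, 0.2, 1.5], 0],
    [[0.5, 0, 1.5], 0],
    [[0, 0, 0], 0]
  ]
}}

```text
time_s: 25.62
tcp_pos: [0.604, 0.0625, 0.1237]
eef_rot: [180.0, -0.0, -86.2]
contact_force: [1.0, 3.1, -6.7]
gripper_width: 0.0477
```

```bash
python3 st.py 20
```

```text
25.625 [0.604  0.0625 0.1237] F [ 1.   3.1 -6.7] M [ 1.21 -0.42  0.02] 0.04767097202122784
n 2911 off mm [ 0.64 -2.43] tilt x,y deg [-0.79 21.93] res 0.0003998259728108069
s mm 10.400015113425697 off [ 0.08 -0.54  0.2 ] F axial -5.312217348442228
```

View pics/s20.png

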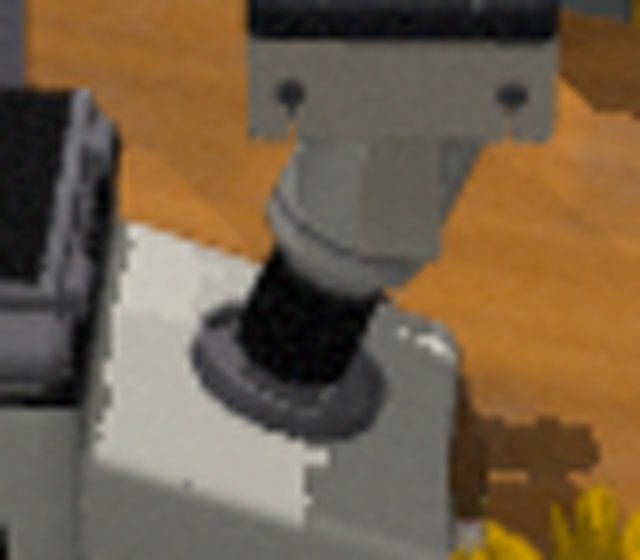

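The axial force turned negative, so the balls are snapping into the groove. I'll keep pushing against the spring.

>>> {"fn": "step_arm", "kwargs": {
  "commands": [
    [[0.5, 0, 1.4], 0],
    [[0.5, 0, 1.4], 0],
    [[0.3, 0, 1.0], 0],
    [[0, 0, 0], 0]
  ]
}}

```text
time_s: 26.22
tcp_pos: [0.6043, 0.0617, 0.1215]
eef_rot: [-179.9, 0.0, -86.2]
contact_force: [-3.3, 5.2, 3.8]
gripper_width: 0.0474
```

```bash
python3 st.py 21
```

```text
26.225 [0.6043 0.0617 0.1215] F [-3.3  5.2  3.8] M [ 2.16  1.25 -0.1 ] 0.047357768167095686
n 2916 off mm [ 0.6  -2.44] tilt x,y deg [-0.77 21.91] res 0.00040716204621495827
s mm 8.056331284739006 off [ 0.28 -0.54  0.2 ] F axial 5.389319755844083
```

>>> {"fn": "step_arm", "kwargs": {
  "commands": [
    [[0.4, 0.4, 1.4], 0],
    [[0.4, 0, 1.4], 0],
    [[0.4, 0, 1.2], 0],
    [[0, 0, 0], 0],
    [[0, 0, 0], 0]
  ]
}}

```text
time_s: 26.95
tcp_pos: [0.6045, 0.0608, 0.1187]
eef_rot: [-179.9, 0.0, -86.1]
contact_force: [-6.3, 6.3, 11.4]
gripper_width: 0.0476
```

```bash
python3 st.py 22
```

```text
26.95 [0.6045 0.0608 0.1187] F [-6.3  6.3 11.4] M [ 2.52  2.27 -0.07] 0.04761400017957731
n 2913 off mm [ 0.55 -2.46] tilt x,y deg [-0.74 21.92] res 0.00040592897101063817
s mm 5.129628408663503 off [ 0.24 -0.48  0.18] F axial 13.050191540075689
```

View pics/s22.png

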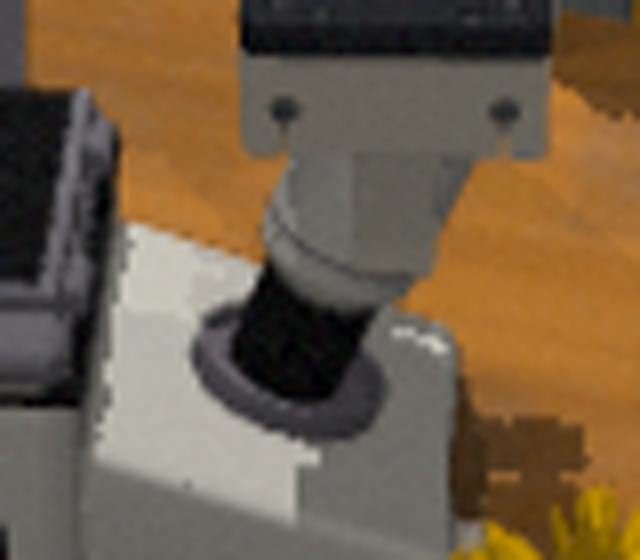

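View pics/w22.png

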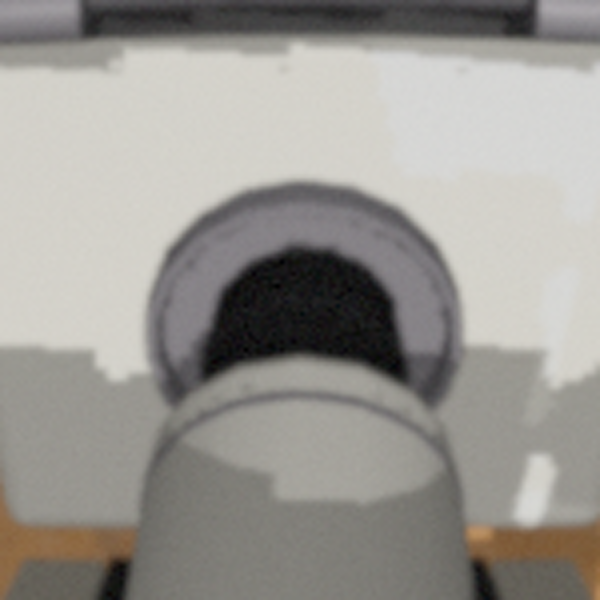

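>>> {"fn": "step_arm", "kwargs": {
  "commands": [
    [[0.2, 0.5, 0.5], 0],
    [[0, 0.3, 0.3], 0],
    [[0, 0, 0], 0],
    [[0, 0, 0], 0],
    [[0, 0, 0], 0],
    [[0, 0, 0], 0]
  ]
}}

```text
time_s: 27.8
tcp_pos: [0.6044, 0.0607, 0.1186]
eef_rot: [-179.8, 0.1, -86.1]
contact_force: [-6.3, 7.3, 13.9]
gripper_width: 0.048
```

```bash
python3 st.py 23; python3 - <<'E'
from h import *
c=cam('scene');save(c,'s24.png');c=cam('top');save(c,'t24.png')
E
```

```text
27.8 [0.6044 0.0607 0.1186] F [-6.3  7.3 13.9] M [ 2.73  2.31 -0.11] 0.04797955956136784
n 2910 off mm [ 0.52 -2.45] tilt x,y deg [-0.98 22.  ] res 0.0004121381341175199
s mm 5.057334236075566 off [ 0.4  -0.6   0.23] F axial 15.736103075334414
```

View pics/s24.png

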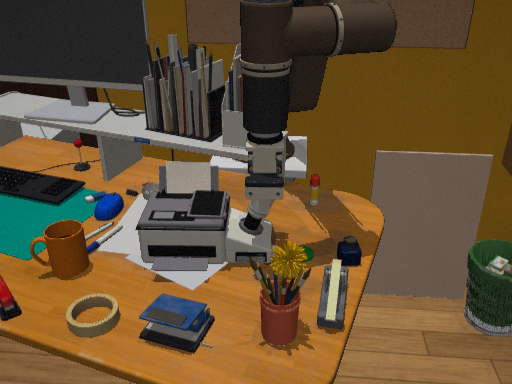

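View pics/s23.png

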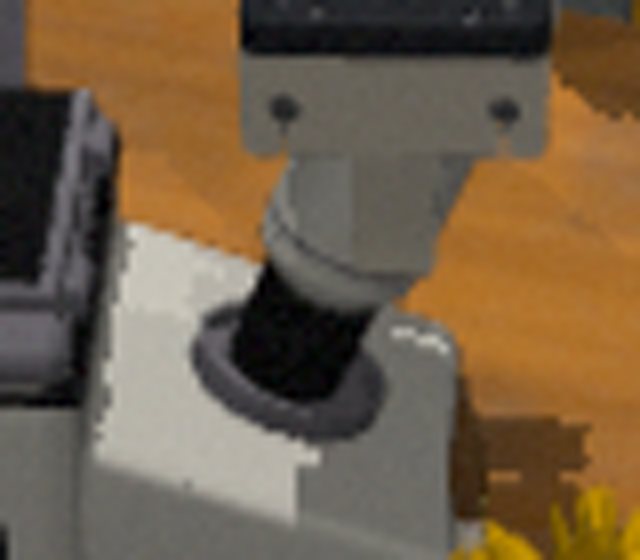

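>>> {"fn": "step_arm", "kwargs": {
  "commands": [
    [[0, 0, 0], 0],
    [[0, 0, 0], 0],
    [[0, 0, 0], 0],
    [[0, 0, 0], 0],
    [[0, 0, 0], 0],
    [[0, 0, 0], 0],
    [[0, 0, 0], 0],
    [[0, 0, 0], 0]
  ]
}}

```text
time_s: 29.0
tcp_pos: [0.6044, 0.0608, 0.1187]
eef_rot: [-179.8, 0.1, -86.1]
contact_force: [-5.6, 6.7, 14.5]
gripper_width: 0.0476
```

```bash
python3 st.py 25
```

```text
29.0 [0.6044 0.0608 0.1187] F [-5.6  6.7 14.5] M [ 2.79  2.35 -0.08] 0.04758539882619773
n 2917 off mm [ 0.53 -2.47] tilt x,y deg [-0.91 21.97] res 0.0004075135627017202
s mm 5.101091734066647 off [ 0.38 -0.55  0.21] F axial 16.0581512709512
```

View pics/t24.png

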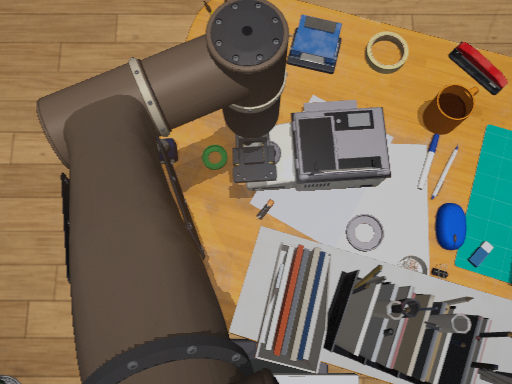

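The pose and force are steady, the glue stick and ink jar are upright and the larger ring is untouched. I'm handing in the job.

```bash
python3 -c "
from plant import close_job
print(close_job())"
```

```text
the job is handed in; nothing more can be done
None
```

The job was handed in at about 29 s of the 54 s. The drip plate is on the sloping face, and the flask is snapped onto the neck, still gripped at 50 N and pressed down.

- **Drip plate:** The smaller grey ring was laid over the neck, pressed down and released. Its plane then measured 19.9° against the 20° face, with the collar inside its hole.
- **Flask angle:** The moves can't tilt the hand, so I tipped the flask within the grip by pressing its lower edge on the desk. The first try gave 14.8° and the second overshot to about 22°. A correction brought it only to about 21.7–22°, so it sits roughly 2° off the neck's axis, and I left it there.
- **Snap and valve:** Pushing along the neck, the axial force dropped at about 10 mm, which I read as the balls snapping into the groove. At the end the flask's mouth was about 5 mm above the foot of the neck, which puts the valve in about 7 mm. I inferred this from the hand position and force, as the valve itself can't be seen.
- **Final force:** It held steady through the last second of waiting, at about 16 N along the neck. That is above the 10 N expected, and the last 0.8 mm of push barely moved the hand. So it is either at or near the valve's end stop, or rubbing because of the 2° tilt. About 6 N of side force also remained.
- **Desk contact:** Pressing the flask on the desk while tipping it peaked at a measured 34 N.
- **Other things:** The ink jar and glue stick were upright in the last pictures, and I did not touch the green ring or the larger grey one.

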